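# Fill the yogurt maker and start it

## Robot

A 6-joint arm with a two-finger parallel gripper is mounted at the origin on the work surface. World frame = base frame: x ahead of the robot, y to its left, z up, the work surface at z = 0. Lengths are in mm, angles in degrees, forces in N, time in s.
With the tool pointing down it reaches from about 350 to 850 mm from the base axis. Payload 8.1 kg.
Tool frame: the origin (TCP) lies on the centre line of the jaws, within the pads' length; the fingertips stand 14 mm ahead of it and the grasp point (between the pads) lies 5 mm behind it; z points along the fingers, y is the line along which they close (so a half turn about z gives the same grasp; the last joint's range is limited). The gripper opens to 85 mm and grips with 20 to 120 N. Pads are 22 mm wide; open, the fingers measure 114 mm over their backs; the gripper's body (76 mm by 85 mm) begins 54 mm behind the grasp point. The pads swing forward as they close: fully open they stand 13 mm farther back than shut.
Start: joints at [58.533, 7.471, 85.268, -0, 87.261, -4.893], TCP at [268.39, 536.63, 245.292] pointing down, gripper open.
Joint ranges: [-169.43, 169.43], [-51.17, 129.36], [1.28, 143.12], [-76.62, 256.62], [0, 156.53], [-152.29, 152.29]. Speed limits (degrees/s): [136.94, 136.94, 159.86, 180, 180, 180].

## Interface

Orientations are given as [roll, pitch, yaw] about the fixed x, y, z axes, in that order (R = Rz(yaw) Ry(pitch) Rx(roll)).
In Python, from bench import sense, snapshot, camera_info, hand_in gives the robot as it stands. The module is installed in compiled form; this text tells all that it offers.
- The arm moves only by the tool apply_moves, never from a script. Its argument "deltas" is a list of rows, each a list of 7 numbers: the shift along the tool's x, y, z scaled (see below), then the turn, a rotation vector about the tool's x, y, z scaled (see below), then the opening, from 0 (shut) to 1 (fully open). In form: [[dx, dy, dz, ax, ay, az, claw], ...]. A call has 1 to 8 rows; each row shifts and turns the commanded pose from where the row before left it, along the tool's axes as they then stand; what a row does not reach is not made up. The controller multiplies each number of a shift by 0.03 m and each number of a turn by 0.08 rad. A row lasts 1/8 s, in which the tool goes at most 62.5 mm and 10.7 degrees, less where a joint would pass 70% of its speed; a pose out of reach is approached as far as the arm can. A call with a number of a shift or a turn outside -1 to 1 is refused whole. A call with a gripper value outside its range is refused whole. The fingers move at their own pace and stop on an object; "grip_force" is the grip in N (left out, the last holds). Time passes only in rows, so rows that do not move let the fingers close. It gives the time, the measured TCP pose, the force, the opening and the grip force at its end, in the units of the state.
- sense(): the state, without advancing time (a new reading comes with each control period).
- snapshot(name): name is "scene" or "top" or "wrist"; returns the picture (384x512x3 uint8, red, green, blue); there is no depth.
- camera_info(name): a dict with "vertical_fov" (degrees; the focal length in pixels is half the picture's height over the tangent of half this angle, whatever the lens; pixels are square), "cx", "cy" (the principal point, pixels), "k1" (the pictures are not rectified: a ray, as slopes to the right and down, at radius r is drawn at 1 + k1 r^2 times it, then the intrinsics apply), "origin" and "rotation" of the camera in the world; the wrist camera has in their place "tool_from_camera" (4x4, takes a point from camera to tool coordinates, whose origin is the TCP and whose axes are the flange's). Camera axes: x right, y up, looking along -z (the intrinsics and any distortion apply to the point x, -y, -z); pixel columns grow to the right and rows downward; lengths in mm; the calibration is good to about 2 mm. A picture is of the moment at which its call begins: read the wrist's pose just before it. camera_info takes no time and is no camera call.
- hand_in(): hands the job in; it is judged then, once.
The state is a dict: "time": time; "joint_pos": joint angles; "qd": joint speeds; "joint_efforts": joint torques, N m; "tool_pos": TCP position; "tcp_rot": TCP orientation; "ft_force": force on the tool from outside, world axes, zero at the start; "wrist_torque": the same for the moment, N m; "finger_gap": finger opening in mm; "grip_force": force on a finger pad.
Only numpy, scipy, OpenCV 4.12 (cv2) and the standard library are available. Lean on these libraries where they do the work, as an engineer would, in place of code of your own. Each camera call takes 0.05 s, during which the arm holds its last target. There are 200 camera calls.

## Task

Start a batch of yogurt: lift the lid of the yogurt maker right up until it rests back on its stop, stand every filled jar from the island upright inside the tub (set them down, do not drop them), then close the lid fully. Last of all, turn the dial to the orange mark and let go. Leave the mug, the oil bottle and the pepper mill where they are.

Things in the scene. Friction and masses are not known exactly. Their poses are not given: they have to be found in the camera images.
- maker: white yogurt maker fixed on the island. Origin under the centre of its tub, at the island's height; x runs along the tub, y across it towards the lid's hinge, z up. On its -y side is a control strip, y from -73 to -157 mm, 306 mm long, 85 mm high, with a black panel, a dark display and the dial (axis at x -65, y -115 mm) on top
- tub_floor (a point): centre of the open tub's inner floor, 30 mm above the island; axes as the maker's. The tub is 290 mm (x) by 130 mm (y) inside, walls 8 mm thick, rim 65 mm above the island; room for four jars in one row along x at y = 0
- lid (a joint): angle of the lid (rad): 0 shut, 2.1 fully open on its stop. A sage green hood 306 x 144 x 50 mm, 0.3 kg, that covers the tub; its top is 116 mm above the island when shut. The hinge is softly damped: let go below about 1.0 rad it sinks shut, beyond about 1.2 rad it sinks open, in a few seconds
- lid_hinge (a point): middle of the lid's hinge axis, on the +y rim of the tub, 66 mm above the island; the axis runs along the maker's x. This frame turns with the lid; with the lid shut its axes are the maker's
- lid_handle (a point): centre of the lid's black handle bar: round, 14 mm diameter, 132 mm long along x, its axis 35 mm above the lid's top on two posts 120 mm apart (12 mm wide). In the lid_hinge frame it lies at y -125, z +85 mm: 151 mm above the island when the lid is shut
- dial (a joint): angle of the dial (rad), growing clockwise seen from above. It starts at 0 and clicks into four places: 0 (white mark, off), 0.7 (grey mark), 1.4 (orange mark), 2.1 (grey mark)
- dial_grip (a point): grip point of the dial, on its axis, 116 mm above the island: a white disc 44 mm diameter with an upright grip bar 44 mm long, 13 mm thick, from 94 to 126 mm above the island. The frame turns with the dial: x points along the bar to the end with the black pointer line, z up
- orange_mark (a point): the orange mark printed beside the dial, 33 mm from its axis
- jar0: a closed yogurt jar: white glass body 58 mm diameter and 50 mm high, under a blue cap 55 mm diameter and 18 mm high; 68 mm high in all, about 0.2 kg. Origin at the centre of its underside, z up its axis. Three or four of these jars stand on the island; an absent one reads None
- jar1: a closed yogurt jar: white glass body 58 mm diameter and 50 mm high, under a blue cap 55 mm diameter and 18 mm high; 68 mm high in all, about 0.2 kg. Origin at the centre of its underside, z up its axis. Three or four of these jars stand on the island; an absent one reads None
- jar2: a closed yogurt jar: white glass body 58 mm diameter and 50 mm high, under a blue cap 55 mm diameter and 18 mm high; 68 mm high in all, about 0.2 kg. Origin at the centre of its underside, z up its axis. Three or four of these jars stand on the island; an absent one reads None
- jar3: a closed yogurt jar: white glass body 58 mm diameter and 50 mm high, under a blue cap 55 mm diameter and 18 mm high; 68 mm high in all, about 0.2 kg. Origin at the centre of its underside, z up its axis. Three or four of these jars stand on the island; an absent one reads None
- mug: blue mug, 76 mm diameter, 90 mm high, handle on one side; a bystander. Origin at the centre of its underside
- oil: green oil bottle, 64 mm diameter, 200 mm high; a bystander. Origin at the centre of its underside
- mill: dark wooden pepper mill, 56 mm diameter, 155 mm high; a bystander. Origin at the centre of its underside
Not all that is in view belongs to the job. Leave any turquoise look-alike of the jar0 alone. Leave any yellow look-alike of the jar3 alone.

How it is judged (in metres and radians):
On the way, in this order (a step that is already met when the one before it is completed fails the run):
1. the lid is open on its stop (value of joint lid above 2 rad), for 0.2 s.
2. every jar stands upright in the tub (x of jar0 in the frame of maker between -0.125 and 0.125 m and y of jar0 in the frame of maker between -0.045 and 0.045 m and z of jar0 in the frame of maker between 0.022 and 0.038 m and angle between each of jar0, jar1, jar2, jar3's own z axis and vertical below 0.12 rad and x of jar1 in the frame of maker between -0.125 and 0.125 m and y of jar1 in the frame of maker between -0.045 and 0.045 m and z of jar1 in the frame of maker between 0.022 and 0.038 m and x of jar2 in the frame of maker between -0.125 and 0.125 m and y of jar2 in the frame of maker between -0.045 and 0.045 m and z of jar2 in the frame of maker between 0.022 and 0.038 m and x of jar3 in the frame of maker between -0.125 and 0.125 m and y of jar3 in the frame of maker between -0.045 and 0.045 m and z of jar3 in the frame of maker between 0.022 and 0.038 m), for 0.2 s.
3. the lid is shut (value of joint lid below 0.05 rad), for 0.2 s.
4. the dial is at the orange mark (value of joint dial between 1.25 and 1.55 rad), for 0.2 s.
At the end, for the whole second after the job is handed in: every jar present stands upright (within 0.12 rad) and still on the tub's floor, the lid is shut (below 0.05 rad) and the dial is within 0.15 rad of the orange mark (1.4 rad); the bystanders stand (all of step 2 and all of step 4 and value of joint lid below 0.05 rad and linear speed of each of jar0, jar1, jar2, jar3 below 0.02 m/s and angle between each of mug, oil, mill's own z axis and vertical below 0.2 rad); the robot touches nothing.
It fails at once if the mug is moved by more than 40 mm (distance of mug from where it was at the start of the episode above 0.04 m).
It fails at once if the oil bottle is moved by more than 40 mm (distance of oil from where it was at the start of the episode above 0.04 m).
It fails at once if the pepper mill is moved by more than 40 mm (distance of mill from where it was at the start of the episode above 0.04 m).
It fails at once if a jar is dropped into the tub (let go more than about 35 mm above its floor) ((x of jar0 in the frame of maker between -0.14 and 0.14 m and y of jar0 in the frame of maker between -0.07 and 0.07 m and z of jar0 in the frame of maker above 0.038 m and linear speed of jar0 above 0.75 m/s and contact force between the fingers and jar0 below 0.1 N) or (x of jar1 in the frame of maker between -0.14 and 0.14 m and y of jar1 in the frame of maker between -0.07 and 0.07 m and z of jar1 in the frame of maker above 0.038 m and linear speed of jar1 above 0.75 m/s and contact force between the fingers and jar1 below 0.1 N) or (x of jar2 in the frame of maker between -0.14 and 0.14 m and y of jar2 in the frame of maker between -0.07 and 0.07 m and z of jar2 in the frame of maker above 0.038 m and linear speed of jar2 above 0.75 m/s and contact force between the fingers and jar2 below 0.1 N) or (x of jar3 in the frame of maker between -0.14 and 0.14 m and y of jar3 in the frame of maker between -0.07 and 0.07 m and z of jar3 in the frame of maker above 0.038 m and linear speed of jar3 above 0.75 m/s and contact force between the fingers and jar3 below 0.1 N)).
Of jar0, jar1, jar2, jar3 only 3 to 4 are there at a start; the rules pass over those that are not, and their reading is None.
At some moment in a run one of jar0, jar1, jar2, jar3 may be knocked a few centimetres aside while the robot is not near it.
It also fails if it takes over 210 s, if anything falls off the work surface, if the arm or the gripper's body presses on something with over 40 N, if the wrist force passes 120 N, or if a joint passes its speed limit or range.

## Working session

There is one attempt and no reset: what is moved stays moved. The work goes in short steps, Python scripts to look and compute and a tool call to move; the robot and the scene stay as the last step left them, time stands still between calls to the robot, and variables do not carry over. Pictures are saved under pics/ and viewed, at most 14 in all, crops included, and the job is handed in when it is done.

Besides the shell and the picture viewer there is one more tool, called after "Call:" as name(argument=value, ...) on one line, values as JSON. apply_moves: Moves the arm, as the interface text tells. Its arguments: {"type":"object","properties":{"deltas":{"type":"array"},"grip_force":{"type":"number"}},"required":["deltas"]}

```bash
mkdir -p pics
python3 - <<'E'
from bench import *
import cv2
for n in("scene","top","wrist"):
    im=snapshot(n);cv2.imwrite(f"pics/{n}0.png",im[:,:,::-1]);print(n,camera_info(n))
print(sense())
E
```

```text
scene {'vertical_fov': 56.25664741327144, 'cx': 254.90578235583527, 'cy': 191.0799687447621, 'k1': -0.07134736825104564, 'origin': array([1066.60017969, -311.6159106 ,  956.77572908]), 'rotation': array([ 3.17840072e+01, -1.34563564e-02,  6.53926546e+01])}
top {'vertical_fov': 42.423378309137874, 'cx': 254.16643569749357, 'cy': 195.2538946318841, 'k1': -0.125472481110138, 'origin': array([ 505.68198992, -108.2767433 , 1415.34683003]), 'rotation': array([  2.75242262,   0.33176508, -89.34188318])}
wrist {'vertical_fov': 68.97738980964876, 'cx': 257.75700259782167, 'cy': 199.44729884418027, 'k1': -0.009394495505404844, 'tool_from_camera': array([[ 2.13456760e-04,  9.51501218e-01,  3.07644905e-01,
         7.91854753e+01],
       [ 9.99999737e-01, -4.16557580e-04,  5.94511196e-04,
         5.77960616e-01],
       [ 6.93829944e-04,  3.07644697e-01, -9.51501056e-01,
        -1.29002848e+02],
       [ 0.00000000e+00,  0.00000000e+00,  0.00000000e+00,
         1.00000000e+00]])}
{'time': 0.15, 'joint_pos': array([ 5.85342651e+01,  7.50585806e+00,  8.53137526e+01,  8.09722548e-04,
        8.72611191e+01, -4.89409431e+00]), 'qd': array([ 0.07841146, -0.05530701, -0.24289291, -0.02433699,  0.06068091,
       -0.05434823]), 'joint_efforts': array([ 2.10564936e-04, -5.70055497e+01, -5.01167142e+01, -2.31630675e-04,
        9.31840623e-03,  8.95738822e-05]), 'tool_pos': array([268.17110939, 536.29942868, 244.48964706]), 'tcp_rot': array([-1.79919634e+02, -7.69318637e-03,  1.53428315e+02]), 'ft_force': array([-0.06245583, -0.70147503,  0.21668044]), 'wrist_torque': array([-0.04929675, -0.00573305,  0.03595372]), 'grip_force': 0.0, 'finger_gap': 85.10210283876044}
```

View pics/scene0.png

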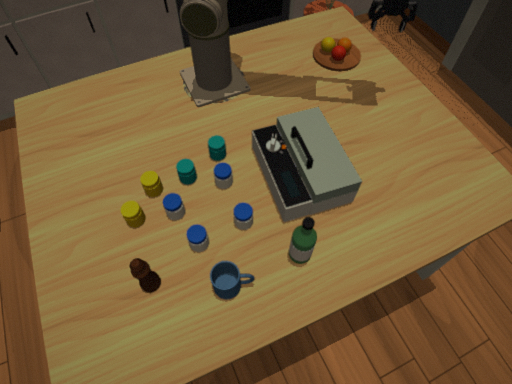

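View pics/top0.png

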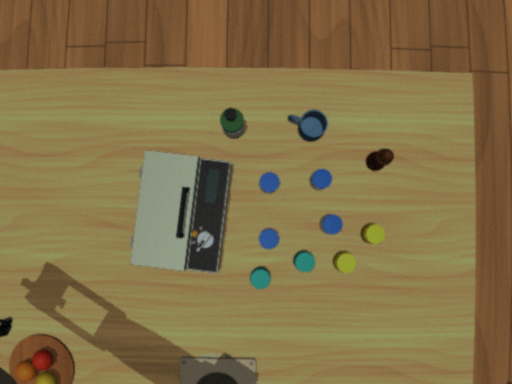

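The scene shows four blue-capped jars (top view about (269,182), (321,179), (332,224), (269,239)), with two turquoise and two yellow decoys. The maker is at about (182,212), with the handle at (183,212) and the dial at (203,239). Next I'll measure these from both views.

```bash
cat > h.py <<'E'
import numpy as np,cv2
from bench import *
from scipy.spatial.transform import Rotation as R
def rpy(v): return R.from_euler('xyz',v,degrees=True).as_matrix()
def cam(n,st=None):
    c=camera_info(n)
    f=192/np.tan(np.radians(c['vertical_fov'])/2)
    if n=='wrist':
        T=np.eye(4);T[:3,:3]=rpy(st['tcp_rot']);T[:3,3]=st['tool_pos'];T=T@c['tool_from_camera']
        o,r=T[:3,3],T[:3,:3]
    else: o,r=c['origin'],rpy(c['rotation'])
    return dict(o=o,r=r,K=np.array([[f,0,c['cx']],[0,f,c['cy']],[0,0,1.]]),d=np.array([c['k1'],0,0,0,0.]))
def ray(c,p):
    u=cv2.undistortPoints(np.array([[p]],float),c['K'],c['d'])[0,0]
    v=c['r']@np.array([u[0],-u[1],-1]);return v/np.linalg.norm(v)
def plane(c,p,z):
    v=ray(c,p);return c['o']+v*(z-c['o'][2])/v[2]
def tri(cs,ps):
    A=np.zeros((3,3));b=np.zeros(3);P=[]
    for c,p in zip(cs,ps):
        v=ray(c,p);M=np.eye(3)-np.outer(v,v);A+=M;b+=M@c['o'];P.append((M,c['o']))
    x=np.linalg.solve(A,b);return x,max(np.linalg.norm(M@(x-o)) for M,o in P)
def proj(c,X):
    q=c['r'].T@(np.asarray(X,float)-c['o']);q=np.array([[q[0],-q[1],-q[2]]])
    return cv2.projectPoints(q,np.zeros(3),np.zeros(3),c['K'],c['d'])[0][0,0]
def blobs(m,a=30):
    n,l,s,ce=cv2.connectedComponentsWithStats(m.astype(np.uint8))
    return [(ce[i],s[i,4],(l==i)) for i in range(1,n) if s[i,4]>=a]
def hsv(im): return cv2.cvtColor(im,cv2.COLOR_RGB2HSV)
def bluem(im):
    q=hsv(im);return (q[...,0]>105)&(q[...,0]<125)&(q[...,1]>190)&(q[...,2]>90)
def go(p,rot,st=None):
    """rows in tool axes from present pose to p(mm),rot(rpy): total shift units and turn units"""
    st=st or sense();M=rpy(st['tcp_rot']);N=rpy(rot)
    print('shift',np.round(M.T@(np.asarray(p)-st['tool_pos'])/30,2),'turn',np.round(R.from_matrix(M.T@N).as_rotvec()/.08,2))
E
python3 - <<'E'
from h import *
S=cv2.imread('pics/scene0.png')[:,:,::-1].copy();T=cv2.imread('pics/top0.png')[:,:,::-1].copy()
cs,ct=cam('scene'),cam('top')
for nm,p in(('top',T),('scene',S)):
    print(nm,[(np.round(b[0],1),b[1]) for b in blobs(bluem(p))])
bt=blobs(bluem(T));bs=blobs(bluem(S))
for a in bt:
    for b in bs:
        x,e=tri([ct,cs],[a[0],b[0]])
        if e<10: print(np.round(a[0]),np.round(b[0]),x.round(1),round(e,1))
# orange mark, handle, panel
for nm,p in(('top',T),('scene',S)):
    q=hsv(p);o=(q[...,0]>8)&(q[...,0]<20)&(q[...,1]>180)&(q[...,2]>150)
    print(nm,'orange',[(np.round(b[0],1),b[1]) for b in blobs(o,2)])
    k=q[...,2]<50
    for b in blobs(k,60):
        r=cv2.minAreaRect(np.argwhere(b[2])[:,::-1].astype(np.float32));print(nm,'dark',np.round(b[0],1),b[1],np.round(cv2.boxPoints(r),1).tolist())
cv2.imwrite('pics/a.png',np.hstack([cv2.resize(T[140:280,120:245],None,fx=3,fy=3),cv2.resize(S[100:220,245:365],(420,420))])[:,:,::-1])
E
```

```text
top []
scene [(array([222.2, 170. ]), np.int32(169)), (array([171.7, 201.2]), np.int32(204)), (array([242.8, 211.1]), np.int32(213)), (array([196.1, 233.5]), np.int32(238))]
top orange []
top dark [230.1 114.5] 113 [[225.0, 109.0], [235.0, 109.0], [235.0, 121.0], [225.0, 121.0]]
top dark [317.2 117.1] 110 [[303.8999938964844, 116.9000015258789], [309.3999938964844, 107.4000015258789], [329.20001220703125, 118.9000015258789], [323.70001220703125, 128.39999389648438]]
top dark [306.4 135.8] 80 [[294.8999938964844, 133.5], [299.0, 126.0], [319.0, 137.0], [314.8999938964844, 144.5]]
top dark [377.3 159.8] 321 [[363.0, 158.0], [384.5, 145.6999969482422], [393.0, 160.60000610351562], [371.5, 172.89999389648438]]
top dark [208.5 215.1] 2132 [[187.89999389648438, 267.1000061035156], [201.60000610351562, 159.89999389648438], [228.1999969482422, 163.3000030517578], [214.5, 270.5]]
top dark [181.8 212.3] 215 [[176.39999389648438, 235.89999389648438], [182.8000030517578, 187.3000030517578], [188.3000030517578, 188.0], [181.89999389648438, 236.60000610351562]]
top dark [  4.7 326.5] 156 [[-0.0, 3
[... 1378 characters left out ...]
 171.6999969482422], [197.89999389648438, 180.1999969482422], [182.39999389648438, 185.6999969482422]]
scene dark [307.5 224.1] 137 [[302.0, 217.0], [313.0, 217.0], [313.0, 231.0], [302.0, 231.0]]
scene dark [145.9 276.6] 536 [[125.0999984741211, 269.5], [139.6999969482422, 256.1000061035156], [163.60000610351562, 282.1000061035156], [148.89999389648438, 295.6000061035156]]
scene dark [223.3 270.2] 257 [[209.0, 266.3999938964844], [233.8000030517578, 259.8999938964844], [238.0, 275.70001220703125], [213.10000610351562, 282.20001220703125]]
scene dark [228.2 291.5] 224 [[213.0, 286.0], [239.6999969482422, 279.79998779296875], [243.1999969482422, 294.8999938964844], [216.5, 301.1000061035156]]
```

View pics/a.png

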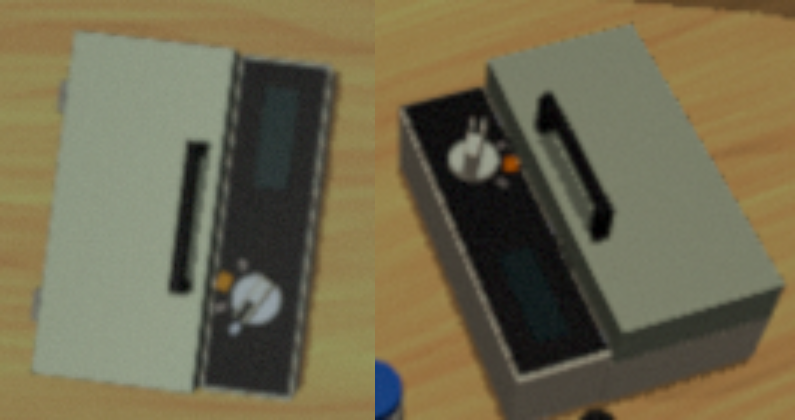

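```bash
cat >> h.py <<'E'
def bluem(im):
    q=hsv(im);return (q[...,0]>104)&(q[...,0]<125)&(q[...,1]>170)&(q[...,2]>80)
def jars(T,S):
    cs,ct=cam('scene'),cam('top');out=[]
    bt,bs=blobs(bluem(T),60),blobs(bluem(S),60)
    for a in bt:
        c=[(tri([ct,cs],[a[0],b[0]]),b) for b in bs]
        if not c: continue
        (x,e),b=min(c,key=lambda t:t[0][1])
        print('jar',np.round(a[0],1),a[1],np.round(b[0],1),x.round(1),'gap',round(e,1),'plane65',plane(ct,a[0],65).round(1)[:2])
E
python3 - <<'E'
from h import *
S=cv2.imread('pics/scene0.png')[:,:,::-1].copy();T=cv2.imread('pics/top0.png')[:,:,::-1].copy()
cs,ct=cam('scene'),cam('top')
print([hsv(T)[y,x] for x,y in((269,182),(321,179),(332,224),(269,239),(312,125))])
jars(T,S)
h1=tri([ct,cs],[(185.5,189),(309,162.)]);h2=tri([ct,cs],[(179.8,235.5),(294.5,129.5)]);print('handle',h1,h2)
P=np.array([plane(ct,p,85)[:2] for p in((187.9,267.1),(201.6,159.9),(228.2,163.3),(214.5,270.5))]);print(P,P.mean(0))
d=P[1]-P[0]+P[2]-P[3];yaw=np.arctan2(d[1],d[0]);print('yaw',np.degrees(yaw),np.linalg.norm(P[1]-P[0]),np.linalg.norm(P[2]-P[1]))
dd=(h1[0]-h2[0]);print('yaw h',np.degrees(np.arctan2(dd[1],dd[0])),np.linalg.norm(dd))
u=np.array([np.cos(yaw),np.sin(yaw)]);v=np.array([-u[1],u[0]])
print('maker o from panel',P.mean(0)+115*v,'from handle',(h1[0]+h2[0])[:2]/2+ (125-69)*v)
for nm,a,b in(('dial',(255/3+120,299/3+140),(245+100/3.5,100+160/3.5)),('orange',(224/3+120,281/3+140),(283.5,146.5))):
    print(nm,tri([ct,cs],[a,b]))
E
```

```text
[array([109, 183, 142], dtype=uint8), array([108, 175, 143], dtype=uint8), array([109, 182, 143], dtype=uint8), array([108, 175, 147], dtype=uint8), array([103, 113, 115], dtype=uint8)]
jar [321.4 178.2] 232 [196.  233.5] [ 619.6 -284.    61.4] gap 0.1 plane65 [ 619.3 -283.5]
jar [269.1 181.2] 209 [242.8 211.1] [ 609.6 -140.    63.2] gap 0.3 plane65 [ 609.3 -140.3]
jar [332.  223.8] 233 [171.6 201.3] [ 494.8 -313.8   63. ] gap 0.2 plane65 [ 494.9 -313.3]
jar [268.7 238.4] 194 [222.3 169.9] [ 453.3 -140.1   63.6] gap 0.5 plane65 [ 453.2 -140.5]
handle (array([581.41753148,  78.49949026, 138.79065182]), np.float64(0.46179216330177725)) (array([462.1060327 ,  92.16156849, 146.48250754]), np.float64(2.7418733469033993))
[[374.15117141  76.11686076]
 [663.82597741  43.65206628]
 [655.25487395 -28.63860745]
 [366.17653002   4.29689627]] [514.8521382   23.85680396]
yaw -6.447191546765772 291.48834644640993 72.79701452050917
yaw h -6.532352941433776 120.33723765803123
maker o from panel [527.76519025 138.12951762] from handle [528.049877   140.97637255]
dial (array([449.39901172,  32.66273728,  86.37251501]), np.float64(2.0081975116201827))
orange (array([464.82344089,  60.15807435,  85.8390894 ]), np.float64(1.285743684634268))
```

Call:
apply_moves(deltas=[[0,0,0,0,0,-0.88,1],[0,0,0,0,0,-0.88,1],[0,0,0,0,0,-0.88,1],[0,0,0,0,0,-0.88,1],[0,0,0,0,0,-0.87,1]])

```text
time: 0.78
tool_pos: [268.3, 536.4, 244.8]
tcp_rot: [-180.0, -0.0, 173.7]
ft_force: [0.0, -0.2, 0.5]
finger_gap: 85.7
grip_force: 0.0
```

Call:
apply_moves(deltas=[[-0.67,-0.93,-0.12,0,0,0,1],[-0.67,-0.93,-0.12,0,0,0,1],[-0.67,-0.93,-0.12,0,0,0,1],[-0.67,-0.93,-0.12,0,0,0,1],[-0.67,-0.93,-0.12,0,0,0,1],[-0.67,-0.93,-0.12,0,0,0,1],[-0.67,-0.93,-0.12,0,0,0,1],[-0.67,-0.93,-0.12,0,0,0,1]])

```text
time: 1.78
tool_pos: [403.4, 295.7, 273.9]
tcp_rot: [-180.0, -0.0, 173.6]
ft_force: [-0.5, -0.2, -0.2]
finger_gap: 85.5
grip_force: 0.0
```

Call:
apply_moves(deltas=[[-0.67,-0.93,-0.12,0,0,0,1],[-0.67,-0.93,-0.12,0,0,0,1],[-0.67,-0.93,-0.12,0,0,0,1],[-0.67,-0.93,-0.12,0,0,0,1],[-0.67,-0.93,-0.12,0,0,0,1],[-0.67,-0.93,-0.12,0,0,0,1],[-0.67,-0.93,-0.12,0,0,0,1],[0,0,0,0,0,0,1]])

```text
time: 2.78
tool_pos: [521.6, 85.0, 299.1]
tcp_rot: [-180.0, -0.0, 173.4]
ft_force: [0.7, 0.4, 0.1]
finger_gap: 85.2
grip_force: 0.0
```

```bash
cat >> h.py <<'E'
def go(p,rot,st=None):
    "turn first, then shift in the turned tool frame; units of the rows"
    st=st or sense();M=rpy(st['tcp_rot']);N=rpy(rot)
    print('turn',np.round(R.from_matrix(M.T@N).as_rotvec()/.08,2),'then shift',np.round(N.T@(np.asarray(p)-st['tool_pos'])/30,2))
YAW=-6.45;O=np.array([528,139.])
def mk(x,y,z):
    c,s=np.cos(np.radians(YAW)),np.sin(np.radians(YAW));return np.array([O[0]+c*x-s*y,O[1]+s*x+c*y,z])
def st():
    s=sense();print('t',round(s['time'],2),s['tool_pos'].round(1),s['tcp_rot'].round(2),'F',s['ft_force'].round(1),'gap',round(s['finger_gap'],1),'grip',round(s['grip_force'],1),'q',s['joint_pos'].round(0));return s
E
python3 - <<'E'
from h import *
s=st();W=snapshot('wrist');cv2.imwrite('pics/w1.png',W[:,:,::-1]);c=cam('wrist',s)
for p in(mk(0,-56,151),mk(66,-56,151),mk(-66,-56,151),mk(-65,-115,116)):print(p.round(1),proj(c,p).round(1))
go(mk(0,-56,151),[180,0,173.55])
E
```

```text
t 2.77 [521.6  85.  299.1] [-1.7997e+02 -1.0000e-02  1.7338e+02] F [0.7 0.4 0.1] gap 85.2 grip 0.0 q [  4.  -5.  92.  -0.  93. -80.]
[521.7  83.4 151. ] [255.7 190. ]
[587.3  75.9 151. ] [256.  247.5]
[456.1  90.8 151. ] [255.4 123.8]
[450.5  32.  116. ] [201.1 123.3]
turn [ 0.   -0.01 -0.02] then shift [-0.03 -0.09  4.93]
```

View pics/w1.png

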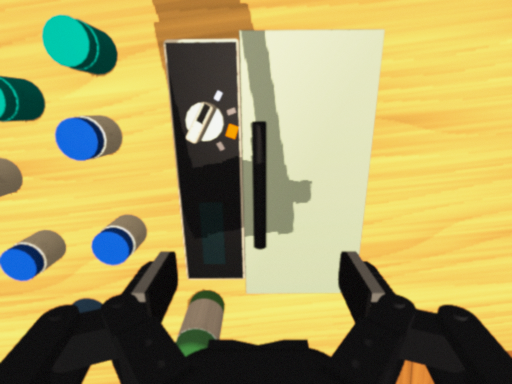

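The wrist view shows the bar at (259.5, 122–248) and the dial centre at (204,122), both about 3.5 mm to +y of my prediction. I'll go lower and triangulate.

Call:
apply_moves(deltas=[[0,0.05,0.75,0,0,0,0.6],[0,0.05,0.75,0,0,0,0.6],[0,0,0.75,0,0,0,0.6],[0,0,0.75,0,0,0,0.6],[0,0,0,0,0,0,0.6]])

```text
time: 3.45
tool_pos: [519.3, 90.8, 207.0]
tcp_rot: [-180.0, -0.3, 173.6]
ft_force: [-0.8, -0.3, 0.4]
finger_gap: 51.2
grip_force: 0.0
```

Run:
```python
from h import *
s0=dict(tool_pos=np.array([521.6,85,299.1]),tcp_rot=np.array([-179.97,-.01,173.38]))
s=st();W=snapshot('wrist');cv2.imwrite('pics/w2.png',W[:,:,::-1]);W0=cv2.imread('pics/w1.png')[:,:,::-1].copy()
c0,c=cam('wrist',s0),cam('wrist',s)
def bar(im,lo,hi):
    b=[x for x in blobs(hsv(im)[...,2]<45,150) if lo[0]<x[0][0]<hi[0] and lo[1]<x[0][1]<hi[1]]
    for x in b:
        r=cv2.minAreaRect(np.argwhere(x[2])[:,::-1].astype(np.float32));print(x[0].round(1),x[1],np.round(r[0],1),np.round(r[1],1),round(r[2],1))
    return b
a=bar(W0,(250,150),(275,230));b=bar(W,(230,100),(300,250))
ca=a[0][0];
for x in b:print(tri([c0,c],[ca,x[0]]))
# dial: disc circle
for im in(W0,W):
    q=hsv(im);o=(q[...,0]>8)&(q[...,0]<22)&(q[...,1]>200)&(q[...,2]>180)
    print('or',[(np.round(t[0],1),t[1]) for t in blobs(o,20) if t[1]<600])
```

```text
t 3.45 [519.3  90.8 207. ] [-179.97   -0.27  173.62] F [-0.8 -0.3  0.4] gap 51.2 grip 0.0 q [  4.  -2.  99.   0.  83. -79.]
[259.3 184.2] 1451 [259.  184.5] [125.  12.] 90.0
[251.8 220.8] 2835 [251. 220.] [176.  18.] 90.0
(array([516.67674932,  87.44469503, 148.00340647]), np.float64(0.1613781264571221))
or [(array([231.7, 130.9]), np.int32(132))]
or [(array([216.2, 143. ]), np.int32(253))]
```

View pics/w2.png

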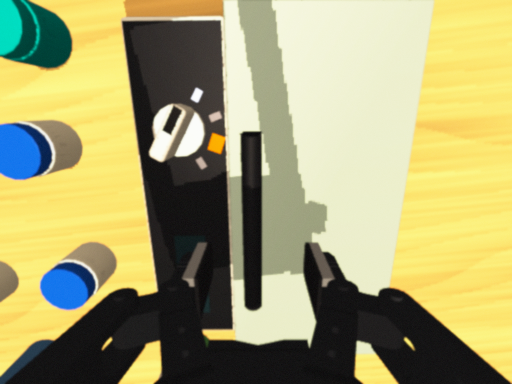

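The bar sits between the open fingers, 3.6 mm to −y of the tool, at a measured height of about 148 mm. I'll descend and grip it.

Call:
apply_moves(deltas=[[0,-0.12,0.5,0,0,0,0.6],[0,0,0.5,0,0,0,0.6],[0,0,0.5,0,0,0,0.6],[0,0,0.45,0,0,0,0.6],[0,0,0,0,0,0,0.6],[0,0,0,0,0,0,0],[0,0,0,0,0,0,0],[0,0,0,0,0,0,0]], grip_force=40)

```text
time: 4.5
tool_pos: [521.4, 86.2, 151.7]
tcp_rot: [180.0, 0.1, 173.5]
ft_force: [-0.4, -1.1, 2.7]
finger_gap: 12.4
grip_force: 39.0
```

Call:
apply_moves(deltas=[[0,0,0,0,0,0,0],[0,0,0,0,0,0,0],[0,0,0,0,0,0,0],[0,0,0,0,0,0,0]])

```text
time: 5.0
tool_pos: [521.4, 86.2, 151.7]
tcp_rot: [180.0, 0.1, 173.6]
ft_force: [-2.6, -1.9, 6.2]
finger_gap: 12.4
grip_force: 39.2
```

Run:
```python
import numpy as np
n=20;dt=.07
for i in range(n):
    ph=np.radians(145.8)-(i+.5)*dt;a=i*dt/2
    t=np.array([np.sin(ph),-np.cos(ph)])*151.2*dt/30
    print(i,round(t@[np.cos(a),-np.sin(a)],2),round(t@[-np.sin(a),-np.cos(a)],2),round(dt/2/.08,2))
```

```text
0 0.21 -0.28 0.44
1 0.22 -0.28 0.44
2 0.23 -0.27 0.44
3 0.24 -0.26 0.44
4 0.25 -0.25 0.44
5 0.25 -0.24 0.44
6 0.26 -0.23 0.44
7 0.27 -0.23 0.44
8 0.28 -0.22 0.44
9 0.29 -0.21 0.44
10 0.29 -0.2 0.44
11 0.3 -0.19 0.44
12 0.31 -0.17 0.44
13 0.31 -0.16 0.44
14 0.32 -0.15 0.44
15 0.32 -0.14 0.44
16 0.33 -0.13 0.44
17 0.33 -0.12 0.44
18 0.34 -0.11 0.44
19 0.34 -0.1 0.44
```

Call:
apply_moves(deltas=[[0,0.21,-0.28,0.44,0,0,0],[0,0.22,-0.28,0.44,0,0,0],[0,0.23,-0.27,0.44,0,0,0],[0,0.24,-0.26,0.44,0,0,0],[0,0.25,-0.25,0.44,0,0,0],[0,0.25,-0.24,0.44,0,0,0]])

```text
time: 5.75
tool_pos: [526.1, 130.1, 195.1]
tcp_rot: [-167.6, 0.0, 173.5]
ft_force: [-1.6, -8.8, 6.2]
finger_gap: 12.4
grip_force: 39.4
```

Call:
apply_moves(deltas=[[0,0.26,-0.23,0.44,0,0,0],[0,0.27,-0.23,0.44,0,0,0],[0,0.28,-0.22,0.44,0,0,0],[0,0.29,-0.21,0.44,0,0,0],[0,0.29,-0.2,0.44,0,0,0],[0,0.3,-0.19,0.44,0,0,0],[0,0.31,-0.17,0.44,0,0,0]])

```text
time: 6.62
tool_pos: [534.0, 200.7, 219.2]
tcp_rot: [-153.6, 0.1, 173.5]
ft_force: [-5.3, -3.7, 15.2]
finger_gap: 12.4
grip_force: 40.3
```

Call:
apply_moves(deltas=[[0,0.31,-0.16,0.44,0,0,0],[0,0.32,-0.15,0.44,0,0,0],[0,0.32,-0.14,0.44,0,0,0],[0,0.33,-0.13,0.44,0,0,0],[0,0.33,-0.12,0.44,0,0,0],[0,0.34,-0.11,0.44,0,0,0],[0,0.34,-0.1,0.44,0,0,0]])

```text
time: 7.5
tool_pos: [541.9, 273.7, 204.3]
tcp_rot: [-139.6, 0.0, 173.5]
ft_force: [-1.6, 1.4, 7.3]
finger_gap: 12.4
grip_force: 41.3
```

Call:
apply_moves(deltas=[[0,0,0,0,0,0,0.45],[0,0,0,0,0,0,0.45],[0,0,-0.6,0,0,0,0.45],[0,0,-0.9,0,0,0,0.45],[0,0,-0.9,0,0,0,0.45],[0,0,-0.9,0,0,0,0.45],[0,0,0,0,0,0,1]])

```text
time: 8.38
tool_pos: [549.9, 337.5, 280.4]
tcp_rot: [-139.9, 0.2, 173.6]
ft_force: [0.2, 0.2, 0.3]
finger_gap: 55.6
grip_force: 0.0
```

Call:
apply_moves(deltas=[[0,0,0,-0.98,0,0,1],[0,0,0,-0.98,0,0,1],[0,0,0,-0.98,0,0,1],[0,0,0,-0.98,0,0,1],[0,0,0,-0.98,0,0,1],[0,0,0,-0.98,0,0,1],[0,0,0,-0.98,0,0,1],[0,0,0,-0.98,0,0,1]])

```text
time: 9.38
tool_pos: [548.9, 335.5, 277.3]
tcp_rot: [-175.7, -0.0, 173.4]
ft_force: [0.3, 0.4, 0.1]
finger_gap: 85.5
grip_force: 0.0
```

Call:
apply_moves(deltas=[[0,0,0,-0.98,0,0,1],[0,-0.8,0,0,0,0,1],[0,-0.8,0,0,0,0,1],[0,-0.9,0,0,0,0,1],[0,-0.9,0,0,0,0,1],[0,-0.9,0,0,0,0,1],[0,-0.9,0,0,0,0,1],[0,-0.9,0,0,0,0,1]])

```text
time: 10.38
tool_pos: [527.6, 153.1, 276.6]
tcp_rot: [179.9, -0.1, 173.4]
ft_force: [-0.4, 0.3, 0.8]
finger_gap: 85.3
grip_force: 0.0
```

```bash
cat >> h.py <<'E'
def both(tag):
    o=[]
    for n in('top','scene'):
        im=snapshot(n);cv2.imwrite(f'pics/{n}_{tag}.png',im[:,:,::-1]);o.append(im)
    return o
O=np.array([528.4,142.5])
E
python3 - <<'E'
from h import *
s=st();T,S=both('b');jars(T,S)
cv2.imwrite('pics/b.png',np.hstack([cv2.resize(T[130:290,90:250],(390,390)),cv2.resize(S[60:220,225:385],(390,390))])[:,:,::-1])
go([453.3,-140.2,100],[180,0,173.55])
E
```

```text
t 10.38 [527.6 153.1 276.6] [ 1.7991e+02 -6.0000e-02  1.7344e+02] F [-0.4  0.3  0.8] gap 85.3 grip 0.0 q [ 11.  -1.  91.   0.  90. -73.]
jar [321.3 178.2] 229 [196.  233.6] [ 619.8 -284.    61.4] gap 0.1 plane65 [ 619.5 -283.4]
jar [269.2 181.6] 217 [242.8 211.1] [ 608.9 -140.    61.9] gap 0.6 plane65 [ 608.5 -140.5]
jar [332.  223.7] 232 [171.6 201.4] [ 494.9 -313.9   62.9] gap 0.2 plane65 [ 495.  -313.4]
jar [268.9 238.6] 179 [222.3 170. ] [ 453.  -140.4   63.1] gap 0.9 plane65 [ 452.8 -141.3]
turn [ 0.01 -0.01 -0.05] then shift [ 1.38 -9.95  5.9 ]
```

View pics/b.png

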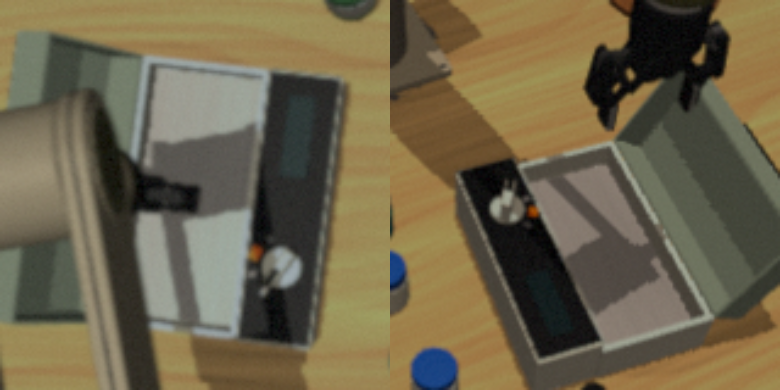

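The lid is open on its stop and the tub is empty. I'll check the tub position in the wrist view.

Run:
```python
from h import *
s=st();W=snapshot('wrist');c=cam('wrist',s);V=W[:,:,::-1].copy()
for z,h,col in((65,(145,65),(0,0,255)),(30,(145,65),(255,0,0))):
    q=np.array([proj(c,mk(a*h[0],b*h[1],z)) for a,b in((-1,-1),(1,-1),(1,1),(-1,1))]).round().astype(int);print(z,q.tolist())
    cv2.polylines(V,[q],True,col,1)
cv2.imwrite('pics/w3r.png',W[:,:,::-1]);cv2.imwrite('pics/w3.png',V)
```

```text
t 10.47 [527.8 151.9 276.9] [ 1.7996e+02 -5.0000e-02  1.7332e+02] F [ 0.6 -0.3  0.7] gap 85.3 grip 0.0 q [ 11.  -1.  91.   0.  90. -73.]
65 [[189, 48], [205, 278], [297, 277], [308, 48]]
30 [[196, 54], [209, 265], [294, 264], [303, 54]]
```

View pics/w3.png

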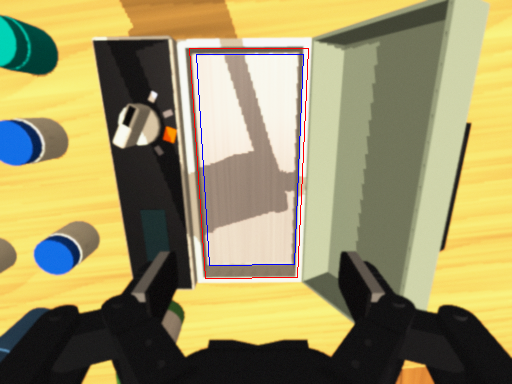

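The overlay matches both the rim and the floor edges, so the maker pose is confirmed. Picking the first jar.

Call:
apply_moves(deltas=[[0.13,-0.91,0,0,0,0,1],[0.13,-0.91,0,0,0,0,1],[0.13,-0.91,0,0,0,0,1],[0.13,-0.91,0,0,0,0,1],[0.13,-0.91,0,0,0,0,1],[0.13,-0.91,0,0,0,0,1],[0.12,-0.9,0,0,0,0,1],[0.12,-0.9,0.5,0,0,0,1]])

```text
time: 11.52
tool_pos: [474.1, -58.5, 263.2]
tcp_rot: [179.9, 0.1, 173.5]
ft_force: [-0.4, 0.4, 0.4]
finger_gap: 85.6
grip_force: 0.0
```

Call:
apply_moves(deltas=[[0.12,-0.9,0.8,0,0,0,1],[0.12,-0.9,0.9,0,0,0,1],[0.12,-0.87,0.9,0,0,0,1],[0,0,0.9,0,0,0,1],[0,0,0.9,0,0,0,1],[0,0,0.5,0,0,0,1],[0,0,0,0,0,0,1]])

```text
time: 12.4
tool_pos: [453.2, -135.5, 114.4]
tcp_rot: [179.9, -0.1, 173.6]
ft_force: [1.0, 0.2, 1.0]
finger_gap: 85.2
grip_force: 0.0
```

```bash
cat >> h.py <<'E'
def near(p,name='n',zt=68):
    "wrist check: cap-top centre near p"
    s=st();W=snapshot('wrist');cv2.imwrite(f'pics/{name}.png',W[:,:,::-1]);c=cam('wrist',s)
    for b in blobs(bluem(W),200):
        x=plane(c,b[0],60);print('wrist blue',b[0].round(),b[1],x.round(1)[:2])
    go(p,[180,0,173.55],s)
E
python3 - <<'E'
from h import *
near([453,-140.4,28],'w4')
E
```

```text
t 12.4 [ 453.2 -135.5  114.4] [ 1.7986e+02 -1.4000e-01  1.7355e+02] F [1.  0.2 1. ] gap 85.2 grip 0.0 q [ -23.   -6.  113.    0.   73. -107.]
wrist blue [250. 227.] 4487 [ 453.2 -140.2]
wrist blue [ 27. 297.] 2844 [ 492.5 -320.4]
turn [ 0.03 -0.03  0.  ] then shift [-0.01 -0.16  2.88]
```

Call:
apply_moves(deltas=[[0,-0.16,0.7,0,0,0,1],[0,0,0.75,0,0,0,1],[0,0,0.75,0,0,0,1],[0,0,0.65,0,0,0,1],[0,0,0,0,0,0,1],[0,0,0,0,0,0,0],[0,0,0,0,0,0,0],[0,0,0,0,0,0,0]], grip_force=40)

```text
time: 13.45
tool_pos: [454.9, -141.3, 32.0]
tcp_rot: [179.9, 0.2, 173.6]
ft_force: [-1.4, 1.4, 7.0]
finger_gap: 57.0
grip_force: 42.4
```

Call:
apply_moves(deltas=[[0,0,0,0,0,0,0],[0,0,-0.5,0,0,0,0],[0,0,-0.8,0,0,0,0],[0,0,-0.9,0,0,0,0],[0,0,-0.9,0,0,0,0],[0,0,-0.9,0,0,0,0],[0,0,-0.9,0,0,0,0],[0,0,-0.4,0,0,0,0]])

```text
time: 14.45
tool_pos: [454.2, -141.4, 191.8]
tcp_rot: [180.0, 0.2, 173.6]
ft_force: [0.7, 0.0, -2.5]
finger_gap: 56.9
grip_force: 43.6
```

Run:
```python
from h import *
s=st();p=mk(-105,0,62);print(p);go(p,[180,0,173.55])
```

```text
t 14.45 [ 454.2 -141.4  191.8] [179.97   0.18 173.55] F [ 0.7  0.  -2.5] gap 56.9 grip 43.6 q [ -24.  -11.  109.    0.   82. -107.]
[424.06462209 154.29529215  62.        ]
turn [0.01 0.04 0.  ] then shift [2.11 9.68 4.33]
```

Call:
apply_moves(deltas=[[0.19,0.88,0,0,0,0,0],[0.19,0.88,0,0,0,0,0],[0.19,0.88,0,0,0,0,0],[0.19,0.88,0,0,0,0,0],[0.19,0.88,0,0,0,0,0],[0.19,0.88,0,0,0,0,0],[0.19,0.88,0,0,0,0,0],[0.19,0.88,0,0,0,0,0]])

```text
time: 15.45
tool_pos: [431.3, 74.7, 189.2]
tcp_rot: [179.9, -0.1, 173.5]
ft_force: [0.8, 0.6, -3.1]
finger_gap: 56.9
grip_force: 43.7
```

Call:
apply_moves(deltas=[[0.19,0.88,0,0,0,0,0],[0.2,0.88,0,0,0,0,0],[0.2,0.88,0,0,0,0,0],[0,0,0.5,0,0,0,0],[0,0,0.8,0,0,0,0],[0,0,0.8,0,0,0,0],[0,0,0.5,0,0,0,0],[0,0,0,0,0,0,0]])

```text
time: 16.45
tool_pos: [422.0, 154.0, 110.0]
tcp_rot: [180.0, -0.2, 173.5]
ft_force: [-0.8, 1.0, -2.6]
finger_gap: 57.1
grip_force: 43.9
```

Run:
```python
from h import *
s=st();p=mk(-105,0,62);print(p);go(p,[180,0,173.55])
```

```text
t 16.45 [422. 154. 110.] [179.98  -0.18 173.52] F [-0.8  1.  -2.6] gap 57.1 grip 43.9 q [ 13. -10. 117.   0.  73. -70.]
[424.06462209 154.29529215  62.        ]
turn [ 0.   -0.04 -0.01] then shift [-0.07  0.02  1.6 ]
```

Call:
apply_moves(deltas=[[-0.07,0,0.6,0,0,0,0],[0,0,0.5,0,0,0,0],[0,0,0.2,0,0,0,0],[0,0,0.1,0,0,0,0],[0,0,0.1,0,0,0,0],[0,0,0.05,0,0,0,0],[0,0,0,0,0,0,0]])

```text
time: 17.32
tool_pos: [425.4, 154.6, 65.3]
tcp_rot: [179.9, 0.0, 173.6]
ft_force: [0.4, 0.1, -3.2]
finger_gap: 57.0
grip_force: 43.9
```

Call:
apply_moves(deltas=[[0,0,0.07,0,0,0,0],[0,0,0.05,0,0,0,0],[0,0,0,0,0,0,0]])

```text
time: 17.7
tool_pos: [425.4, 154.6, 62.1]
tcp_rot: [179.9, -0.0, 173.6]
ft_force: [-4.2, -0.7, 4.4]
finger_gap: 57.1
grip_force: 44.6
```

Call:
apply_moves(deltas=[[0,0,0,0,0,0,0.85],[0,0,0,0,0,0,0.85],[0,0,0,0,0,0,0.85],[0,0,-0.5,0,0,0,0.85],[0,0,-0.9,0,0,0,0.85],[0,0,-0.9,0,0,0,0.85],[0,0,-0.9,0,0,0,1],[0,0,-0.9,0,0,0,1]])

```text
time: 18.7
tool_pos: [425.5, 154.4, 186.8]
tcp_rot: [179.9, 0.1, 173.5]
ft_force: [-0.2, -0.9, 0.3]
finger_gap: 85.6
grip_force: 0.0
```

Run:
```python
from h import *
s=st();T,S=both('c');jars(T,S);go([609,-140.2,110],[180,0,173.55])
```

```text
t 18.7 [425.5 154.4 186.8] [1.7988e+02 7.0000e-02 1.7355e+02] F [-0.2 -0.9  0.3] gap 85.6 grip 0.0 q [ 13. -14. 112.   0.  82. -70.]
jar [321.4 178.2] 227 [196.1 233.5] [ 619.8 -284.    61.8] gap 0.1 plane65 [ 619.5 -283.6]
jar [269.2 181.5] 210 [242.8 211.1] [ 609.1 -139.9   62.2] gap 0.5 plane65 [ 608.8 -140.3]
jar [332.  223.8] 234 [171.6 201.4] [ 494.7 -313.8   62.5] gap 0.2 plane65 [ 494.8 -313.3]
turn [0.05 0.08 0.  ] then shift [-7.11 -9.09  2.64]
```

Call:
apply_moves(deltas=[[-0.65,-0.83,0,0,0,0,1],[-0.65,-0.83,0,0,0,0,1],[-0.65,-0.83,0,0,0,0,1],[-0.65,-0.83,0,0,0,0,1],[-0.65,-0.83,0,0,0,0,1],[-0.65,-0.83,0,0,0,0,1],[-0.65,-0.83,0,0,0,0,1],[-0.65,-0.83,0,0,0,0,1]])

```text
time: 19.8
tool_pos: [558.1, -62.0, 183.9]
tcp_rot: [179.9, -0.0, 173.5]
ft_force: [0.1, 0.1, 0.7]
finger_gap: 85.8
grip_force: 0.0
```

Call:
apply_moves(deltas=[[-0.65,-0.83,0.2,0,0,0,1],[-0.65,-0.83,0.4,0,0,0,1],[-0.65,-0.83,0.6,0,0,0,1],[0,0,0.8,0,0,0,1],[0,0,0.6,0,0,0,1],[0,0,0,0,0,0,1]])

```text
time: 20.55
tool_pos: [606.0, -141.0, 103.9]
tcp_rot: [179.9, -0.2, 173.6]
ft_force: [-0.1, 0.4, 0.3]
finger_gap: 85.8
grip_force: 0.0
```

Run:
```python
from h import *
near([609,-140.2,31],'w5')
```

```text
t 20.55 [ 606.  -141.   103.9] [179.86  -0.24 173.57] F [-0.1  0.4  0.3] gap 85.8 grip 0.0 q [ -18.   17.   89.    0.   74. -101.]
wrist blue [259. 236.] 4935 [ 609.2 -139.9]
wrist blue [ 52. 272.] 4347 [ 620.6 -289.5]
turn [ 0.03 -0.05  0.  ] then shift [-0.1   0.04  2.43]
```

Call:
apply_moves(deltas=[[-0.1,0.04,0.6,0,0,0,1],[0,0,0.7,0,0,0,1],[0,0,0.7,0,0,0,1],[0,0,0.43,0,0,0,1],[0,0,0,0,0,0,1],[0,0,0,0,0,0,0],[0,0,0,0,0,0,0],[0,0,0,0,0,0,0]])

```text
time: 21.6
tool_pos: [611.8, -141.2, 34.6]
tcp_rot: [179.9, 0.1, 173.5]
ft_force: [0.6, 0.4, 4.2]
finger_gap: 57.2
grip_force: 43.5
```

Call:
apply_moves(deltas=[[0,0,0,0,0,0,0],[0,0,-0.5,0,0,0,0],[0,0,-0.8,0,0,0,0],[0,0,-0.9,0,0,0,0],[0,0,-0.9,0,0,0,0],[0,0,-0.9,0,0,0,0],[0,0,-0.9,0,0,0,0],[0,0,-0.4,0,0,0,0]])

```text
time: 22.6
tool_pos: [611.4, -141.3, 194.7]
tcp_rot: [179.9, 0.1, 173.5]
ft_force: [0.2, -0.8, -2.0]
finger_gap: 57.0
grip_force: 43.2
```

Run:
```python
from h import *
s=st();p=mk(105,0,65);print(p);go(p,[180,0,173.55])
```

```text
t 22.6 [ 611.4 -141.3  194.7] [1.7994e+02 1.5000e-01 1.7355e+02] F [ 0.2 -0.8 -2. ] gap 57.0 grip 43.2 q [ -18.   13.   84.    0.   82. -101.]
[632.73537791 130.70470785  65.        ]
turn [ 0.01  0.03 -0.  ] then shift [0.31 9.09 4.32]
```

Call:
apply_moves(deltas=[[0.02,0.9,0,0,0,0,0],[0.02,0.9,0,0,0,0,0],[0.02,0.9,0,0,0,0,0],[0.02,0.9,0,0,0,0,0],[0.02,0.9,0,0,0,0,0],[0.02,0.9,0,0,0,0,0],[0.02,0.9,0,0,0,0,0],[0.02,0.9,0,0,0,0,0]])

```text
time: 23.6
tool_pos: [629.7, 74.9, 191.7]
tcp_rot: [179.9, -0.1, 173.5]
ft_force: [-0.5, 0.2, -2.5]
finger_gap: 57.2
grip_force: 43.3
```

Call:
apply_moves(deltas=[[0.03,0.9,0,0,0,0,0],[0.03,0.95,0,0,0,0,0],[0,0,0.5,0,0,0,0],[0,0,0.8,0,0,0,0],[0,0,0.8,0,0,0,0],[0,0,0.8,0,0,0,0],[0,0,0.4,0,0,0,0],[0,0,0,0,0,0,0]])

```text
time: 24.6
tool_pos: [633.6, 128.9, 92.0]
tcp_rot: [180.0, -0.2, 173.5]
ft_force: [-0.0, 0.6, -2.1]
finger_gap: 56.8
grip_force: 43.4
```

Run:
```python
from h import *
s=st();p=mk(107.5,0,65);print(p);go(p,[180,0,173.55])
```

```text
t 24.6 [633.6 128.9  92. ] [ 1.7996e+02 -1.7000e-01  1.7352e+02] F [-0.   0.6 -2.1] gap 56.8 grip 43.4 q [  7.  21.  86.   0.  73. -77.]
[635.21955357 130.42386756  65.        ]
turn [ 0.01 -0.04 -0.01] then shift [-0.05  0.06  0.9 ]
```

Call:
apply_moves(deltas=[[-0.04,0.06,0.4,0,0,0,0],[0,0,0.3,0,0,0,0],[0,0,0.1,0,0,0,0],[0,0,0.07,0,0,0,0],[0,0,0.05,0,0,0,0],[0,0,0,0,0,0,0]])

```text
time: 25.35
tool_pos: [636.3, 131.3, 66.2]
tcp_rot: [179.9, 0.0, 173.5]
ft_force: [1.1, 0.5, -2.8]
finger_gap: 56.8
grip_force: 43.4
```

Call:
apply_moves(deltas=[[0,0,0.07,0,0,0,0],[0,0,0,0,0,0,0]])

```text
time: 25.6
tool_pos: [636.5, 131.4, 64.6]
tcp_rot: [179.9, 0.0, 173.6]
ft_force: [-1.2, -0.2, 1.7]
finger_gap: 56.7
grip_force: 43.6
```

Contact at the expected height. Releasing and going for the next jar.

Call:
apply_moves(deltas=[[0,0,0,0,0,0,0.85],[0,0,0,0,0,0,0.85],[0,0,0,0,0,0,0.85],[0,0,-0.5,0,0,0,0.85],[0,0,-0.9,0,0,0,0.85],[0,0,-0.9,0,0,0,0.85],[0,0,-0.9,0,0,0,1],[0,0,-0.9,0,0,0,1]])

```text
time: 26.6
tool_pos: [636.4, 131.1, 189.3]
tcp_rot: [179.9, 0.1, 173.5]
ft_force: [-0.4, 0.4, -0.7]
finger_gap: 85.3
grip_force: 0.0
```

Run:
```python
from h import *
s=st();T,S=both('d');jars(T,S);go([620,-284,110],[180,0,173.55])
```

```text
t 26.6 [636.4 131.1 189.3] [1.7989e+02 7.0000e-02 1.7355e+02] F [-0.4  0.4 -0.7] gap 85.3 grip 0.0 q [  7.  17.  81.   0.  83. -76.]
jar [321.4 178.1] 232 [196.  233.6] [ 619.9 -284.    61.7] gap 0.1 plane65 [ 619.6 -283.5]
jar [332.1 223.8] 230 [171.7 201.4] [ 494.9 -313.9   62.7] gap 0.1 plane65 [ 494.9 -313.5]
turn [0.04 0.1  0.  ] then shift [ -0.94 -13.83   2.76]
```

Call:
apply_moves(deltas=[[-0.06,-0.92,0,0,0,0,1],[-0.06,-0.92,0,0,0,0,1],[-0.06,-0.92,0,0,0,0,1],[-0.06,-0.92,0,0,0,0,1],[-0.06,-0.92,0,0,0,0,1],[-0.06,-0.92,0,0,0,0,1],[-0.06,-0.92,0,0,0,0,1],[-0.06,-0.92,0,0,0,0,1]])

```text
time: 27.7
tool_pos: [625.3, -90.8, 186.4]
tcp_rot: [179.9, -0.0, 173.5]
ft_force: [0.9, 0.5, -0.7]
finger_gap: 85.6
grip_force: 0.0
```

Call:
apply_moves(deltas=[[-0.06,-0.92,0,0,0,0,1],[-0.06,-0.92,0,0,0,0,1],[-0.06,-0.92,0.2,0,0,0,1],[-0.06,-0.92,0.5,0,0,0,1],[-0.06,-0.92,0.6,0,0,0,1],[-0.06,-0.92,0.7,0,0,0,1],[-0.06,-0.92,0.6,0,0,0,1],[0,0,0,0,0,0,1]])

```text
time: 28.7
tool_pos: [614.6, -284.4, 105.7]
tcp_rot: [179.8, -0.2, 173.4]
ft_force: [-0.1, 0.2, 0.8]
finger_gap: 85.3
grip_force: 0.0
```

Run:
```python
from h import *
near([620,-284,31],'w6')
```

```text
t 28.7 [ 614.6 -284.4  105.7] [179.84  -0.22 173.41] F [-0.1  0.2  0.8] gap 85.3 grip 0.0 q [ -29.   25.   79.    0.   76. -113.]
wrist blue [177.  41.] 7657 [ 494.6 -315. ]
wrist blue [259. 240.] 4655 [ 621.  -283.8]
turn [ 0.03 -0.05 -0.03] then shift [-0.18  0.03  2.49]
```

Call:
apply_moves(deltas=[[-0.15,0.03,0.6,0,0,0,1],[0,0,0.7,0,0,0,1],[0,0,0.7,0,0,0,1],[0,0,0.5,0,0,0,1],[0,0,0,0,0,0,1],[0,0,0,0,0,0,0],[0,0,0,0,0,0,0],[0,0,0,0,0,0,0]])

```text
time: 29.75
tool_pos: [622.1, -283.3, 34.9]
tcp_rot: [180.0, 0.1, 173.5]
ft_force: [-0.0, 0.4, 3.8]
finger_gap: 56.7
grip_force: 43.7
```

Call:
apply_moves(deltas=[[0,0,0,0,0,0,0],[0,0,-0.5,0,0,0,0],[0,0,-0.8,0,0,0,0],[0,0,-0.9,0,0,0,0],[0,0,-0.9,0,0,0,0],[0,0,-0.9,0,0,0,0],[0,0,-0.9,0,0,0,0],[0,0,-0.4,0,0,0,0]])

```text
time: 30.75
tool_pos: [621.6, -283.2, 194.8]
tcp_rot: [180.0, 0.1, 173.6]
ft_force: [0.5, -0.4, -3.0]
finger_gap: 57.4
grip_force: 43.3
```

Run:
```python
from h import *
s=st();p=mk(35,0,65);print(p);go(p,[180,0,173.55])
```

```text
t 30.75 [ 621.6 -283.2  194.8] [1.7996e+02 1.3000e-01 1.7355e+02] F [ 0.5 -0.4 -3. ] gap 57.4 grip 43.3 q [ -29.   22.   74.    0.   84. -112.]
[563.1784593  138.56823595  65.        ]
turn [0.01 0.03 0.  ] then shift [ 3.51 13.75  4.33]
```

Call:
apply_moves(deltas=[[0.23,0.917,0,0,0,0,0],[0.23,0.917,0,0,0,0,0],[0.23,0.917,0,0,0,0,0],[0.23,0.917,0,0,0,0,0],[0.23,0.917,0,0,0,0,0],[0.23,0.917,0,0,0,0,0],[0.23,0.917,0,0,0,0,0],[0.23,0.917,0,0,0,0,0]])

```text
time: 31.75
tool_pos: [590.1, -57.0, 191.9]
tcp_rot: [179.9, -0.1, 173.5]
ft_force: [-0.1, 0.4, -1.7]
finger_gap: 56.8
grip_force: 43.4
```

Call:
apply_moves(deltas=[[0.23,0.917,0,0,0,0,0],[0.23,0.917,0,0,0,0,0],[0.23,0.917,0,0,0,0,0],[0.23,0.917,0,0,0,0,0],[0.23,0.917,0,0,0,0,0],[0.23,0.917,0,0,0,0,0],[0.23,0.917,0,0,0,0,0],[0,0,0,0,0,0,0]])

```text
time: 32.75
tool_pos: [563.6, 140.5, 192.2]
tcp_rot: [179.9, -0.1, 173.7]
ft_force: [0.6, -0.6, -2.7]
finger_gap: 56.9
grip_force: 43.4
```

Run:
```python
from h import *
s=st();p=mk(37,0,65);print(p);go(p,[180,0,173.55]);W=snapshot('wrist');cv2.imwrite('pics/w7.png',W[:,:,::-1]);c=cam('wrist',s)
for b in blobs(bluem(W),200):
    x=plane(c,b[0],96);d=x[:2]-O;u=np.array([np.cos(np.radians(YAW)),np.sin(np.radians(YAW))]);print(b[0].round(),b[1],x.round(1),'maker',(d@u).round(1),(d@[-u[1],u[0]]).round(1))
```

```text
t 32.75 [563.6 140.5 192.2] [ 1.7990e+02 -9.0000e-02  1.7369e+02] F [ 0.6 -0.6 -2.7] gap 56.9 grip 43.4 q [  9.   6.  92.   0.  82. -75.]
[565.16579983 138.34356372  65.        ]
turn [ 0.02 -0.02  0.03] then shift [-0.06 -0.07  4.24]
[256.  26.] 3773 [428.7 154.6  96. ] maker -100.4 0.8
[258. 290.] 11882 [646.3 132.   96. ] maker 118.3 2.8
```

View pics/w7.png

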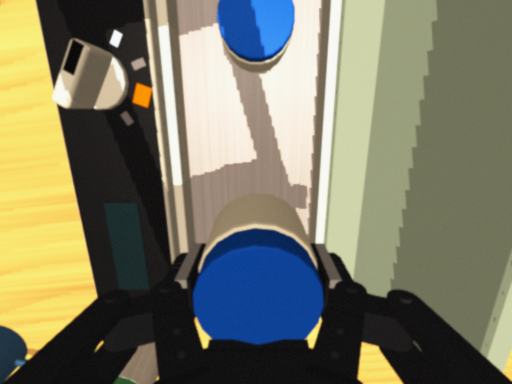

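The first jar stands in the tub, its cap cut off at the image top around (256,20). The held jar is at (258,290). Lowering it.

Call:
apply_moves(deltas=[[-0.04,-0.07,0.5,0,0,0,0],[0,0,0.8,0,0,0,0],[0,0,0.9,0,0,0,0],[0,0,0.8,0,0,0,0],[0,0,0.6,0,0,0,0],[0,0,0.3,0,0,0,0],[0,0,0.1,0,0,0,0],[0,0,0,0,0,0,0]])

```text
time: 33.8
tool_pos: [566.0, 136.7, 73.6]
tcp_rot: [179.9, 0.1, 173.5]
ft_force: [-0.1, 0.4, -2.6]
finger_gap: 56.5
grip_force: 43.5
```

Call:
apply_moves(deltas=[[0,0,0.1,0,0,0,0],[0,0,0.05,0,0,0,0],[0,0,0,0,0,0,0]])

```text
time: 34.17
tool_pos: [565.5, 136.8, 68.5]
tcp_rot: [179.9, 0.0, 173.6]
ft_force: [-0.2, -0.7, -2.6]
finger_gap: 57.1
grip_force: 43.5
```

Call:
apply_moves(deltas=[[0,0,0.07,0,0,0,0],[0,0,0.06,0,0,0,0],[0,0,0,0,0,0,0]])

```text
time: 34.55
tool_pos: [565.6, 136.8, 64.9]
tcp_rot: [179.9, 0.0, 173.6]
ft_force: [-2.0, -0.4, 2.6]
finger_gap: 56.9
grip_force: 43.9
```

Call:
apply_moves(deltas=[[0,0,0,0,0,0,0.85],[0,0,0,0,0,0,0.85],[0,0,0,0,0,0,0.85],[0,0,-0.5,0,0,0,0.85],[0,0,-0.9,0,0,0,0.85],[0,0,-0.9,0,0,0,0.85],[0,0,-0.9,0,0,0,1],[0,0,-0.9,0,0,0,1]])

```text
time: 35.55
tool_pos: [565.7, 136.6, 189.8]
tcp_rot: [179.9, 0.1, 173.6]
ft_force: [-0.6, -0.8, 0.6]
finger_gap: 85.2
grip_force: 0.0
```

Run:
```python
from h import *
s=st();T,S=both('e');jars(T,S);go([495,-314,110],[180,0,173.55])
```

```text
t 35.55 [565.7 136.6 189.8] [1.7989e+02 7.0000e-02 1.7355e+02] F [-0.6 -0.8  0.6] gap 85.2 grip 0.0 q [  8.   6.  92.   0.  81. -75.]
jar [168.8 170.7] 258 [332.5 179. ] [634.  133.   89.9] gap 1.7 plane65 [635.5 136. ]
jar [332.1 223.8] 232 [171.6 201.4] [ 494.8 -313.9   62.7] gap 0.1 plane65 [ 494.9 -313.5]
turn [0.04 0.09 0.  ] then shift [  0.73 -15.21   2.77]
```

Call:
apply_moves(deltas=[[0.04,-0.95,0,0,0,0,1],[0.04,-0.95,0,0,0,0,1],[0.04,-0.95,0,0,0,0,1],[0.04,-0.95,0,0,0,0,1],[0.04,-0.95,0,0,0,0,1],[0.04,-0.95,0,0,0,0,1],[0.04,-0.95,0,0,0,0,1],[0.04,-0.95,0,0,0,0,1]])

```text
time: 36.65
tool_pos: [529.9, -89.8, 187.0]
tcp_rot: [179.9, -0.0, 173.5]
ft_force: [0.1, 0.0, -0.0]
finger_gap: 85.4
grip_force: 0.0
```

Call:
apply_moves(deltas=[[0.04,-0.95,0,0,0,0,1],[0.04,-0.95,0,0,0,0,1],[0.04,-0.95,0,0,0,0,1],[0.04,-0.95,0.3,0,0,0,1],[0.04,-0.95,0.6,0,0,0,1],[0.04,-0.95,0.7,0,0,0,1],[0.04,-0.95,0.7,0,0,0,1],[0.04,-0.9,0.3,0,0,0,1]])

```text
time: 37.65
tool_pos: [494.2, -313.1, 106.9]
tcp_rot: [179.8, -0.1, 173.5]
ft_force: [0.2, -0.4, 0.3]
finger_gap: 85.4
grip_force: 0.0
```

Run:
```python
from h import *
near([495,-314,31],'w8')
```

```text
t 37.65 [ 494.2 -313.1  106.9] [ 1.7983e+02 -1.3000e-01  1.7354e+02] F [ 0.2 -0.4  0.3] gap 85.4 grip 0.0 q [ -37.   11.   96.    0.   73. -121.]
wrist blue [253. 231.] 4459 [ 494.6 -315.8]
turn [ 0.04 -0.03 -0.  ] then shift [-0.03 -0.03  2.53]
```

Call:
apply_moves(deltas=[[0,-0.05,0.6,0,0,0,1],[0,0,0.7,0,0,0,1],[0,0,0.7,0,0,0,1],[0,0,0.5,0,0,0,1],[0,0,0,0,0,0,1],[0,0,0,0,0,0,0],[0,0,0,0,0,0,0],[0,0,0,0,0,0,0]])

```text
time: 38.7
tool_pos: [496.1, -314.8, 35.2]
tcp_rot: [180.0, 0.1, 173.5]
ft_force: [-0.3, 0.1, 4.5]
finger_gap: 57.0
grip_force: 43.3
```

Call:
apply_moves(deltas=[[0,0,0,0,0,0,0],[0,0,-0.5,0,0,0,0],[0,0,-0.8,0,0,0,0],[0,0,-0.9,0,0,0,0],[0,0,-0.9,0,0,0,0],[0,0,-0.9,0,0,0,0],[0,0,-0.9,0,0,0,0],[0,0,-0.4,0,0,0,0]])

```text
time: 39.7
tool_pos: [495.8, -314.9, 195.4]
tcp_rot: [180.0, 0.1, 173.5]
ft_force: [0.1, -0.0, -1.1]
finger_gap: 56.9
grip_force: 43.1
```

Run:
```python
from h import *
s=st();p=mk(-34,0,65);print(p);go(p,[180,0,173.55])
```

```text
t 39.7 [ 495.8 -314.9  195.4] [1.7999e+02 1.4000e-01 1.7355e+02] F [ 0.1 -0.  -1.1] gap 56.9 grip 43.1 q [ -37.    7.   91.    0.   82. -121.]
[494.61521096 146.31942794  65.        ]
turn [ 0.    0.03 -0.  ] then shift [ 1.77 15.27  4.35]
```

Call:
apply_moves(deltas=[[0.11,0.95,0,0,0,0,0],[0.11,0.95,0,0,0,0,0],[0.11,0.95,0,0,0,0,0],[0.11,0.95,0,0,0,0,0],[0.11,0.95,0,0,0,0,0],[0.11,0.95,0,0,0,0,0],[0.11,0.95,0,0,0,0,0],[0.11,0.95,0,0,0,0,0]])

```text
time: 40.7
tool_pos: [494.0, -83.9, 192.6]
tcp_rot: [179.9, -0.1, 173.5]
ft_force: [0.6, 0.6, -1.0]
finger_gap: 57.2
grip_force: 43.2
```

Call:
apply_moves(deltas=[[0.11,0.95,0,0,0,0,0],[0.11,0.95,0,0,0,0,0],[0.11,0.95,0,0,0,0,0],[0.11,0.95,0,0,0,0,0],[0.11,0.95,0,0,0,0,0],[0.11,0.95,0,0,0,0,0],[0.11,0.95,0,0,0,0,0],[0.11,0.95,0,0,0,0,0]])

```text
time: 41.7
tool_pos: [493.3, 145.4, 193.0]
tcp_rot: [179.9, -0.1, 173.5]
ft_force: [-0.1, -0.1, -1.0]
finger_gap: 57.2
grip_force: 43.2
```

Call:
apply_moves(deltas=[[0,0,0,0,0,0,0]])

```text
time: 41.82
tool_pos: [493.3, 146.1, 193.0]
tcp_rot: [179.9, -0.1, 173.7]
ft_force: [-0.3, -0.3, -1.2]
finger_gap: 57.0
grip_force: 43.2
```

Run:
```python
from h import *
s=st();p=mk(-34,0,65);print(p);go(p,[180,0,173.55]);W=snapshot('wrist');cv2.imwrite('pics/w9.png',W[:,:,::-1]);c=cam('wrist',s)
for b in blobs(bluem(W),200):
    x=plane(c,b[0],96);d=x[:2]-O;u=np.array([np.cos(np.radians(YAW)),np.sin(np.radians(YAW))]);print(b[0].round(),b[1],x.round(1),'maker',(d@u).round(1),(d@[-u[1],u[0]]).round(1))
T,S=both('f');jars(T,S)
```

```text
t 41.83 [493.3 146.1 193. ] [ 1.7991e+02 -7.0000e-02  1.7369e+02] F [-0.3 -0.3 -1.2] gap 57.0 grip 43.2 q [ 11.  -4. 103.   0.  82. -73.]
[494.61521096 146.31942794  65.        ]
turn [ 0.02 -0.02  0.03] then shift [-0.04  0.01  4.27]
[238. 151.] 3416 [444.8 136.   96. ] maker -82.3 -15.9
[258. 290.] 11784 [577.1 137.5  96. ] maker 49.0 0.5
jar [169.  170.5] 248 [331.8 178.3] [633.6 131.1  94.2] gap 0.9 plane65 [636.  135.5]
jar [166.3 196.6] 252 [322.1 160.9] [564.2 138.8  89.1] gap 2.1 plane65 [564.2 141.4]
jar [167.  240.3] 216 [300.6 132.6] [445.6 131.4  96.9] gap 0.4 plane65 [444.4 137.5]
```

The first jar was knocked aside to about maker (−81,−18) but still stands. I'll set this last jar in the gap at about (−25,+12), leaving more than 4 mm on both sides.

Call:
apply_moves(deltas=[[-0.37,0.41,0,0,0,0,0],[0,0,0.5,0,0,0,0],[0,0,0.7,0,0,0,0],[0,0,0.4,0,0,0,0],[0,0,0,0,0,0,0],[0,0,0,0,0,0,0]])

```text
time: 42.72
tool_pos: [506.7, 155.5, 146.2]
tcp_rot: [179.9, 0.0, 173.5]
ft_force: [0.9, 0.5, -1.5]
finger_gap: 56.8
grip_force: 43.3
```

Run:
```python
from h import *
s=st();p=mk(-24.3,12,65);print(p);go(p,[180,0,173.55]);W=snapshot('wrist');cv2.imwrite('pics/w10.png',W[:,:,::-1]);c=cam('wrist',s)
u=np.array([np.cos(np.radians(YAW)),np.sin(np.radians(YAW))])
for b in blobs(bluem(W),200):
    (cx,cy),r=cv2.minEnclosingCircle(np.argwhere(b[2])[:,::-1].astype(np.float32))
    for q,z in((b[0],96),((cx,cy),98)):
        x=plane(c,q,z);d=x[:2]-O;print(np.round(q),b[1],'maker',(d@u).round(1),(d@[-u[1],u[0]]).round(1))
```

```text
t 42.73 [506.7 155.5 146.2] [1.7990e+02 4.0000e-02 1.7354e+02] F [ 0.9  0.5 -1.5] gap 56.8 grip 43.3 q [ 11.   1. 103.   0.  76. -72.]
[505.60184593 157.1538108   65.        ]
turn [ 0.02  0.01 -0.  ] then shift [0.04 0.05 2.71]
[215. 141.] 5693 maker -82.6 -15.6
[215. 142.] 5693 maker -82.6 -15.7
[257. 290.] 11689 maker 27.8 10.9
[258. 296.] 11689 maker 31.5 11.1
```

View pics/w10.png

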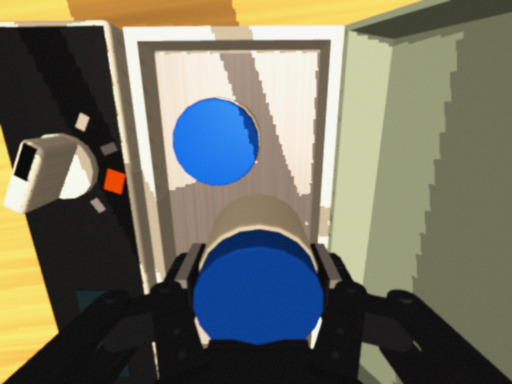

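The knocked jar stands upright at (215,141), and the path for the held jar is clear.

Call:
apply_moves(deltas=[[0,0.05,0.5,0,0,0,0],[0,0,0.6,0,0,0,0],[0,0,0.6,0,0,0,0],[0,0,0.5,0,0,0,0],[0,0,0.2,0,0,0,0],[0,0,0.1,0,0,0,0],[0,0,0,0,0,0,0]])

```text
time: 43.65
tool_pos: [506.9, 157.3, 70.9]
tcp_rot: [179.9, 0.0, 173.5]
ft_force: [0.2, -0.3, -1.2]
finger_gap: 56.7
grip_force: 43.3
```

Call:
apply_moves(deltas=[[0,0,0.07,0,0,0,0],[0,0,0.05,0,0,0,0],[0,0,0,0,0,0,0]])

```text
time: 44.02
tool_pos: [506.6, 157.3, 67.0]
tcp_rot: [179.9, 0.0, 173.5]
ft_force: [0.2, 1.0, -2.0]
finger_gap: 56.8
grip_force: 43.3
```

Call:
apply_moves(deltas=[[0,0,0.07,0,0,0,0],[0,0,0.02,0,0,0,0],[0,0,0,0,0,0,0]])

```text
time: 44.4
tool_pos: [506.8, 157.4, 65.2]
tcp_rot: [179.9, 0.0, 173.6]
ft_force: [-3.9, -0.3, 6.7]
finger_gap: 56.9
grip_force: 44.2
```

Call:
apply_moves(deltas=[[0,0,0,0,0,0,0.77],[0,0,0,0,0,0,0.77],[0,0,0,0,0,0,0.77],[0,0,-0.4,0,0,0,0.77],[0,0,-0.9,0,0,0,0.77],[0,0,-0.9,0,0,0,0.77],[0,0,-0.9,0,0,0,0.77],[0,0,-0.9,0,0,0,0.77]])

```text
time: 45.4
tool_pos: [506.7, 157.1, 186.2]
tcp_rot: [179.9, 0.1, 173.5]
ft_force: [0.5, -0.5, -0.6]
finger_gap: 65.6
grip_force: 0.0
```

Call:
apply_moves(deltas=[[0,0,-0.9,0,0,0,0.6],[0,0,-0.9,0,0,0,0.6],[0,0,-0.9,0,0,0,0.6],[0,0,-0.9,0,0,0,0.6],[0,0,0,0,0,0,0.6]])

```text
time: 46.02
tool_pos: [507.8, 157.2, 296.0]
tcp_rot: [179.8, 0.3, 173.6]
ft_force: [0.1, 0.3, -0.2]
finger_gap: 51.1
grip_force: 0.0
```

Run:
```python
from h import *
s=st();W=snapshot('wrist');c=cam('wrist',s);T,S=both('g');jars(T,S)
u=np.array([np.cos(np.radians(YAW)),np.sin(np.radians(YAW))])
for b in blobs(bluem(W),200):
    x=plane(c,b[0],96);d=x[:2]-O;print(np.round(b[0]),b[1],'maker',(d@u).round(1),(d@[-u[1],u[0]]).round(1))
cv2.imwrite('pics/g.png',np.hstack([W[:,70:470],cv2.resize(S[60:220,225:385],(384,384))])[:,:,::-1])
```

```text
t 46.02 [507.8 157.2 296. ] [179.8    0.31 173.55] F [ 0.1  0.3 -0.2] gap 51.1 grip 0.0 q [ 12.  -4.  92.   0.  92. -72.]
jar [168.8 170.5] 246 [331.8 178.3] [633.6 131.4  94.1] gap 0.6 plane65 [636.2 136.2]
jar [166.3 196.6] 255 [324.  163.1] [565.8 143.5  77.2] gap 4.8 plane65 [564.  141.5]
jar [161.9 214.6] 78 [324.  163.1] [520.9 175.4   3.2] gap 12.0 plane65 [514.6 152.9]
jar [166.2 239.9] 242 [301.7 133.2] [446.7 134.6  93.9] gap 0.2 plane65 [445.4 139.8]
[232. 126.] 1689 maker -82.3 -15.7
[257. 173.] 1487 maker -26.6 12.7
[246. 219.] 1326 maker 32.6 -0.8
[249. 266.] 1169 maker 101.1 1.6
```

View pics/g.png

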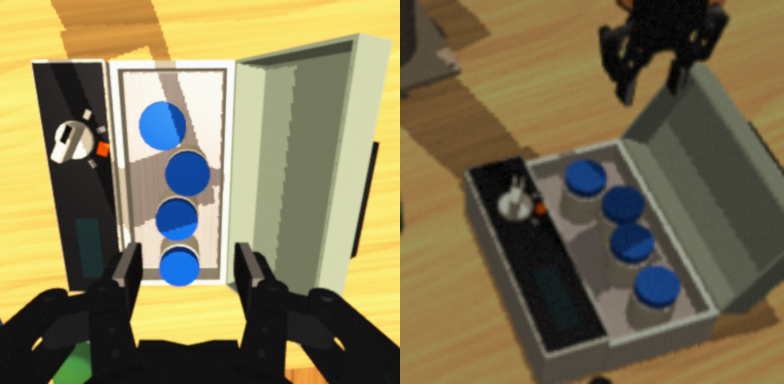

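All four jars stand upright in the tub. Next I'll locate the open lid's handle.

Run:
```python
from h import *
s=st();W=snapshot('wrist');c=cam('wrist',s)
for x in(-66,66):print(proj(c,mk(x,204.6,131)).round(1))
b=[x for x in blobs(hsv(W)[...,2]<60,100) if x[0][0]>400 and x[0][1]<270]
for x in b:
    r=cv2.minAreaRect(np.argwhere(x[2])[:,::-1].astype(np.float32));print(x[0].round(1),x[1],cv2.boxPoints(r).round(0).tolist(),plane(c,x[0],131).round(1),mk(0,204.6,131))
t=np.radians(40)
go(mk(0,256,296),[180,0,173.55])
```

```text
t 46.17 [506.1 156.8 291.6] [ 1.7993e+02 -5.0000e-02  1.7355e+02] F [-0.6 -0.6 -0.1] gap 51.4 grip 0.0 q [ 12.  -4.  92.   0.  92. -72.]
[444.  147.2]
[421.1 260.4]
[438.5 200.3] 400 [[424.0, 261.0], [447.0, 146.0], [451.0, 146.0], [428.0, 262.0]] [543.8 352.4 131. ] [551.38396928 345.80493638 131.        ]
turn [ 0.01 -0.02 -0.  ] then shift [-0.8   8.14 -0.16]
```

Call:
apply_moves(deltas=[[-0.1,0.9,0,0,0,0,0.36],[-0.1,0.9,0,0,0,0,0.36],[-0.1,0.9,0,0,0,0,0.36],[-0.1,0.9,0,0,0,0,0.36],[-0.1,0.9,0,0,0,0,0.36],[-0.1,0.9,0,0,0,0,0.36],[-0.1,0.9,0,0,0,0,0.36],[-0.1,0.9,0,0,0,0,0.36]])

```text
time: 47.22
tool_pos: [554.3, 369.4, 290.9]
tcp_rot: [180.0, -0.1, 173.6]
ft_force: [0.5, -0.0, -0.3]
finger_gap: 30.5
grip_force: 0.0
```

Call:
apply_moves(deltas=[[0,0.9,0,0.97,0,0,0.36],[0,0,0,0.97,0,0,0.36],[0,0,0,0.97,0,0,0.36],[0,0,0,0.97,0,0,0.36],[0,0,0,0.97,0,0,0.36],[0,0,0,0.97,0,0,0.36],[0,0,0,0.97,0,0,0.36],[0,0,0,0.97,0,0,0.36]])

```text
time: 48.22
tool_pos: [557.4, 395.5, 291.2]
tcp_rot: [-144.3, -0.1, 173.6]
ft_force: [0.1, -0.2, 0.1]
finger_gap: 30.7
grip_force: 0.0
```

Call:
apply_moves(deltas=[[0,0,0,0.97,0,0,0.36],[0,0,0,0,0,0,0.36]])

```text
time: 48.48
tool_pos: [556.9, 396.2, 288.3]
tcp_rot: [-139.8, -0.3, 173.6]
ft_force: [-1.4, 0.4, -0.2]
finger_gap: 30.9
grip_force: 0.0
```

Run:
```python
from h import *
s=st();t=np.radians(40);go(mk(0,204.6+80*np.sin(t),131+80*np.cos(t)),s['tcp_rot']);go(mk(0,204.6,131),s['tcp_rot'])
W=snapshot('wrist');c=cam('wrist',s);cv2.imwrite('pics/w11.png',W[:,:,::-1])
for x in(-66,0,66):print(proj(c,mk(x,204.6,131)).round(1))
```

```text
t 48.48 [556.9 396.2 288.3] [-139.81   -0.25  173.63] F [-1.4  0.4 -0.2] gap 30.9 grip 0.0 q [ 43.  53.  29. -31. 126. -53.]
turn [0. 0. 0.] then shift [-0.02  2.08  2.43]
turn [0. 0. 0.] then shift [-0.03  2.09  5.1 ]
[322.2 124. ]
[317.6 189.1]
[313.5 245.8]
```

View pics/w11.png

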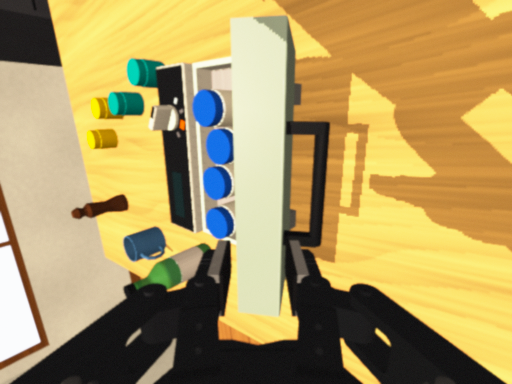

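The bar shows at columns 317–324, rows 124–245, within 2 px of the prediction. Approaching it.

Call:
apply_moves(deltas=[[0,0.7,0,0,0,0,0.36],[0,0.7,0,0,0,0,0.36],[0,0.73,0,0,0,0,0.36],[0,0,0.7,0,0,0,0.36],[0,0,0.7,0,0,0,0.36],[0,0,0.7,0,0,0,0.36],[0,0,0.4,0,0,0,0.36],[0,0,0,0,0,0,0.36]])

```text
time: 49.52
tool_pos: [557.9, 395.5, 194.3]
tcp_rot: [-140.1, -0.0, 173.5]
ft_force: [-0.2, -0.7, 0.3]
finger_gap: 31.0
grip_force: 0.0
```

Run:
```python
from h import *
s=st();go(mk(0,204.6,131),s['tcp_rot'])
W=snapshot('wrist');c=cam('wrist',s);cv2.imwrite('pics/w12.png',W[:,:,::-1])
q=hsv(W)[...,2];print([proj(c,mk(x,204.6,131)).round(1) for x in(-66,0,66)])
for r in(130,150,170,190,210): print(r,np.where(q[r]<50)[0][[0,-1]] if (q[r]<50).any() else None, [int(i) for i in np.where(np.diff((q[r]<50).astype(int)))[0]])
print(s['joint_pos'].round(0))
```

```text
t 49.52 [557.9 395.5 194.3] [-1.4013e+02 -3.0000e-02  1.7347e+02] F [-0.2 -0.7  0.3] gap 31.0 grip 0.0 q [ 43.  54.  38. -28. 118. -47.]
turn [0. 0. 0.] then shift [0.02 0.07 2.69]
[array([260.5, 126.8]), array([260.3, 211.7]), array([260.2, 282.6])]
130 [212 268] [211, 217, 260, 268]
150 [114 268] [113, 133, 252, 257, 260, 268]
170 [117 268] [116, 135, 252, 257, 259, 268]
190 [121 268] [120, 138, 253, 257, 258, 268]
210 [124 268] [123, 141, 253, 268]
[ 43.  54.  38. -28. 118. -47.]
```

Call:
apply_moves(deltas=[[0,0.07,0.6,0,0,0,0.36],[0,0,0.7,0,0,0,0.36],[0,0,0.7,0,0,0,0.36],[0,0,0.65,0,0,0,0.36],[0,0,0,0,0,0,0.36],[0,0,0,0,0,0,0],[0,0,0,0,0,0,0],[0,0,0,0,0,0,0]], grip_force=40)

```text
time: 50.58
tool_pos: [552.7, 348.0, 133.6]
tcp_rot: [-140.1, 0.1, 173.5]
ft_force: [-1.3, -2.5, 5.9]
finger_gap: 12.6
grip_force: 39.6
```

Run:
```python
from h import *
s=st();u=np.array([np.cos(np.radians(YAW)),np.sin(np.radians(YAW))]);v=np.array([-u[1],u[0]])
y=(s['tool_pos'][:2]-O)@v-68.6;z=s['tool_pos'][2]-66;print('rel hinge',y,z,np.hypot(y,z))
ph=np.arctan2(z,y);th=np.radians(145.8)-ph;a=np.radians(s['tcp_rot'][0]+180);print('theta',th,'tilt',a);r=np.hypot(y,z)
n=24;ths=np.linspace(th,0.0,n+1);al=np.minimum(a,ths/2)
for i in range(n):
    p=[np.array([np.cos(np.radians(145.8)-t),np.sin(np.radians(145.8)-t)])*151.2 for t in ths[i:i+2]]
    d=(p[1]-p[0])/30;b=al[i];print(f'[0, {d@[np.cos(b),-np.sin(b)]:.2f}, {d@[-np.sin(b),-np.cos(b)]:.2f}, {(al[i+1]-al[i])/.08:.2f}, 0, 0, 0],')
```

```text
t 50.58 [552.7 348.  133.6] [-1.4012e+02  1.0000e-01  1.7354e+02] F [-1.3 -2.5  5.9] gap 12.6 grip 39.6 q [ 41.  49.  52. -27. 109. -45.]
rel hinge 138.35086184645323 67.60189618801283 153.98369180491565
theta 2.090182576178515 tilt 0.6960025958773964
[0, -0.41, -0.16, 0.00, 0, 0, 0],
[0, -0.42, -0.13, 0.00, 0, 0, 0],
[0, -0.43, -0.09, 0.00, 0, 0, 0],
[0, -0.44, -0.05, 0.00, 0, 0, 0],
[0, -0.44, -0.01, 0.00, 0, 0, 0],
[0, -0.44, 0.03, 0.00, 0, 0, 0],
[0, -0.43, 0.06, 0.00, 0, 0, 0],
[0, -0.43, 0.10, 0.00, 0, 0, 0],
[0, -0.42, 0.14, -0.54, 0, 0, 0],
[0, -0.41, 0.16, -0.54, 0, 0, 0],
[0, -0.40, 0.17, -0.54, 0, 0, 0],
[0, -0.39, 0.19, -0.54, 0, 0, 0],
[0, -0.39, 0.21, -0.54, 0, 0, 0],
[0, -0.38, 0.23, -0.54, 0, 0, 0],
[0, -0.37, 0.24, -0.54, 0, 0, 0],
[0, -0.36, 0.26, -0.54, 0, 0, 0],
[0, -0.34, 0.27, -0.54, 0, 0, 0],
[0, -0.33, 0.29, -0.54, 0, 0, 0],
[0, -0.32, 0.30, -0.54, 0, 0, 0],
[0, -0.31, 0.31, -0.54, 0, 0, 0],
[0, -0.29, 0.33, -0.54, 0, 0, 0],
[0, -0.28, 0.34, -0.54, 0, 0, 0],
[0, -0.26, 0.35, -0.54, 0, 0, 0],
[0, -0.25, 0.36, -0.54, 0, 0, 0],
```

Call:
apply_moves(deltas=[[0,-0.41,-0.16,0,0,0,0],[0,-0.42,-0.13,0,0,0,0],[0,-0.43,-0.09,0,0,0,0],[0,-0.44,-0.05,0,0,0,0]])

```text
time: 51.08
tool_pos: [549.6, 319.3, 176.0]
tcp_rot: [-140.4, 0.2, 173.7]
ft_force: [3.2, 8.3, 1.1]
finger_gap: 12.5
grip_force: 41.3
```

Call:
apply_moves(deltas=[[0,-0.44,-0.01,0,0,0,0],[0,-0.44,0.03,0,0,0,0],[0,-0.43,0.06,0,0,0,0],[0,-0.43,0.1,0,0,0,0],[0,-0.42,0.14,-0.54,0,0,0],[0,-0.41,0.16,-0.54,0,0,0],[0,-0.4,0.17,-0.54,0,0,0]])

```text
time: 51.95
tool_pos: [540.7, 237.1, 216.5]
tcp_rot: [-147.8, 0.2, 173.6]
ft_force: [5.0, 3.6, 0.3]
finger_gap: 12.3
grip_force: 43.3
```

Call:
apply_moves(deltas=[[0,-0.39,0.19,-0.54,0,0,0],[0,-0.39,0.21,-0.54,0,0,0],[0,-0.38,0.23,-0.54,0,0,0],[0,-0.37,0.24,-0.54,0,0,0],[0,-0.36,0.26,-0.54,0,0,0],[0,-0.34,0.27,-0.54,0,0,0]])

```text
time: 52.7
tool_pos: [532.3, 159.3, 208.4]
tcp_rot: [-162.6, 0.2, 173.6]
ft_force: [6.2, 2.5, -0.6]
finger_gap: 12.3
grip_force: 44.9
```

Call:
apply_moves(deltas=[[0,-0.33,0.29,-0.54,0,0,0],[0,-0.32,0.3,-0.54,0,0,0],[0,-0.31,0.31,-0.54,0,0,0],[0,-0.29,0.33,-0.54,0,0,0],[0,-0.28,0.34,-0.54,0,0,0]])

```text
time: 53.32
tool_pos: [526.4, 104.6, 172.9]
tcp_rot: [-174.9, 0.3, 173.6]
ft_force: [4.9, 4.2, -0.2]
finger_gap: 12.4
grip_force: 45.9
```

Run:
```python
from h import *
s=st();go([521.4,86.2,151.7],s['tcp_rot'])
```

```text
t 53.33 [526.4 104.6 172.9] [-174.93    0.26  173.58] F [ 4.9  4.2 -0.2] gap 12.4 grip 45.9 q [  9.   2.  99.  -5.  80. -74.]
turn [0. 0. 0.] then shift [ 0.1  -0.56  0.76]
```

Call:
apply_moves(deltas=[[0,-0.25,0.33,-0.54,0,0,0],[0,-0.24,0.34,-0.54,0,0,0],[0,-0.04,0.08,0,0,0,0],[0,0,0,0,0,0,0]])

```text
time: 53.82
tool_pos: [524.3, 86.5, 151.2]
tcp_rot: [-179.7, 0.2, 173.5]
ft_force: [3.7, -2.7, 0.7]
finger_gap: 12.6
grip_force: 45.7
```

Call:
apply_moves(deltas=[[0,0,0.05,0,0,0,0],[0,0,0,0,0,0,0.6],[0,0,0,0,0,0,0.6],[0,0,-0.5,0,0,0,0.6],[0,0,-0.9,0,0,0,0.6],[0,0,-0.9,0,0,0,0.6],[0,0,-0.9,0,0,0,0.6],[0,0,-0.6,0,0,0,0.6]])

```text
time: 54.82
tool_pos: [523.3, 87.8, 265.1]
tcp_rot: [-179.7, 0.1, 173.6]
ft_force: [-0.3, -0.0, 0.9]
finger_gap: 51.4
grip_force: 0.0
```

Call:
apply_moves(deltas=[[0,0,0,0,0,0,0.6],[0,0,0,0,0,0,0.6],[0,0,0,0,0,0,0.6],[0,0,0,0,0,0,0.6]])

```text
time: 55.32
tool_pos: [522.4, 87.5, 261.6]
tcp_rot: [-179.7, -0.1, 173.5]
ft_force: [-0.1, -1.4, -0.2]
finger_gap: 50.7
grip_force: 0.0
```

Run:
```python
from h import *
s=st();W=snapshot('wrist');cv2.imwrite('pics/w13.png',W[:,:,::-1]);c=cam('wrist',s)
print([proj(c,mk(x,-56.4,151)).round(1) for x in(-66,66)])
for x in blobs(hsv(W)[...,2]<45,150):
    if x[1]<5000:
        r=cv2.minAreaRect(np.argwhere(x[2])[:,::-1].astype(np.float32));print(x[0].round(1),x[1],np.round(r[0],1),np.round(r[1],1),round(r[2],1))
q=hsv(W);o=(q[...,0]>5)&(q[...,0]<22)&(q[...,1]>200)&(q[...,2]>180)
for t in blobs(o,20):
    if t[1]<900: print('or',t[0].round(1),t[1],plane(c,t[0],86).round(1))
print('dial pred',proj(c,mk(-65,-115,126)).round(1),proj(c,mk(-65,-115,94)).round(1),mk(-65,-115,116))
T,S=both('h');cv2.imwrite('pics/h.png',np.hstack([W[:,70:470],cv2.resize(S[60:220,225:385],(384,384))])[:,:,::-1])
```

```text
t 55.33 [522.4  87.5 261.6] [-1.7966e+02 -1.0000e-01  1.7355e+02] F [-0.1 -1.4 -0.2] gap 50.7 grip 0.0 q [  4.  -4.  95.  -0.  89. -79.]
[array([256.6, 125.6]), array([256.8, 265.4])]
[256.8 196.3] 1770 [256.5 195. ] [142.  13.] 90.0
or [226.9 133.3] 173 [464.2  60.4  86. ]
dial pred [193.2 125.2] [200.2 123.6] [450.89277941  35.52976696 116.        ]
```

View pics/h.png

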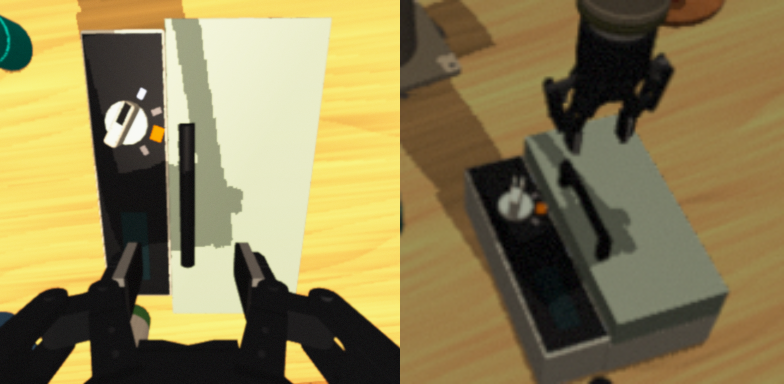

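The lid is shut, with the handle as predicted at 151 mm. The dial bar runs from (180,143) to (199,105), pointer end up. I'll line up over the dial and measure from close.

Call:
apply_moves(deltas=[[0,0,0,0,0,0.97,0.42],[0,0,0,0,0,0.97,0.42],[0,0,0,0,0,0.97,0.42],[0,0,0,0,0,0.97,0.42],[0,0,0,0,0,0.97,0.42],[0,0,0,0,0,0.97,0.42],[0,0,0,0,0,0.97,0.42],[0,0,0,0,0,0,0.42]])

```text
time: 56.48
tool_pos: [522.8, 87.6, 262.5]
tcp_rot: [-179.7, 0.2, 142.5]
ft_force: [-0.7, 0.7, 1.0]
finger_gap: 36.0
grip_force: 0.0
```

Run:
```python
from h import *
go([450.5,34.5,200],[180,0,142.5])
```

```text
turn [-0.06  0.04 -0.01] then shift [ 0.84 -2.87  2.08]
```

Call:
apply_moves(deltas=[[0.21,-0.72,0.3,0,0,0,0.42],[0.21,-0.72,0.3,0,0,0,0.42],[0.21,-0.72,0.3,0,0,0,0.42],[0.21,-0.71,0.3,0,0,0,0.42],[0,0,0.4,0,0,0,0.42],[0,0,0.4,0,0,0,0.42],[0,0,0,0,0,0,0.42],[0,0,0,0,0,0,0.42]])

```text
time: 57.48
tool_pos: [450.7, 34.7, 203.0]
tcp_rot: [-179.7, 0.2, 142.5]
ft_force: [0.7, 0.4, -0.6]
finger_gap: 36.1
grip_force: 0.0
```

Run:
```python
from h import *
s=st();W=snapshot('wrist');c=cam('wrist',s)
q=[proj(c,p).round(1) for p in(mk(-65,-115,94),mk(-65,-115,126),[450.5,34.5,126],[449.4,32.7,126])];print(q)
q=hsv(W);o=(q[...,0]>5)&(q[...,0]<22)&(q[...,1]>200)&(q[...,2]>180)
for t in blobs(o,20):
    if t[1]<2900: print('or',t[0].round(1),t[1],plane(c,t[0],86).round(1))
cv2.imwrite('pics/w14.png',W[:,:,::-1])
```

```text
t 57.48 [450.7  34.7 203. ] [-1.7972e+02  1.6000e-01  1.4247e+02] F [ 0.7  0.4 -0.6] gap 36.1 grip 0.0 q [ -2. -15. 111.  -0.  84. -54.]
[array([258.8, 201.2]), array([258.8, 214. ]), array([257.4, 214.4]), array([254.8, 214.6])]
or [289.4 193.8] 200 [464.4  60.5  86. ]
```

View pics/w14.png

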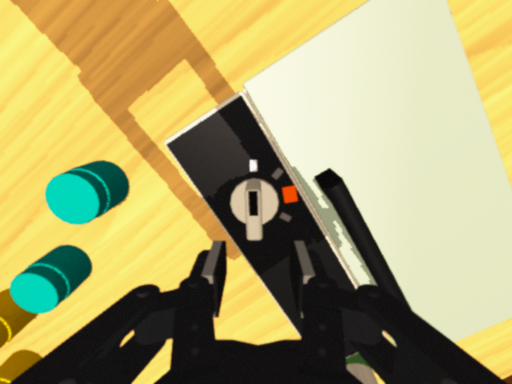

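The bar top is at (254,210), upright in the image, about 2.8 mm to tool −y. Descending and gripping.

Call:
apply_moves(deltas=[[0,-0.09,0.6,0,0,0,0.42],[0,0,0.7,0,0,0,0.42],[0,0,0.7,0,0,0,0.42],[0,0,0.5,0,0,0,0.42],[0,0,0.3,0,0,0,0.42],[0,0,0.1,0,0,0,0.42],[0,0,0,0,0,0,0.42]])

```text
time: 58.4
tool_pos: [448.9, 31.7, 116.2]
tcp_rot: [-179.7, 0.2, 142.4]
ft_force: [-0.1, 0.6, 0.0]
finger_gap: 35.6
grip_force: 0.0
```

Call:
apply_moves(deltas=[[0,0,0,0,0,0,0],[0,0,0,0,0,0,0],[0,0,0,0,0,0,0],[0,0,0,0,0,0,0]], grip_force=30)

```text
time: 58.9
tool_pos: [448.9, 31.4, 116.7]
tcp_rot: [-179.7, 0.2, 142.4]
ft_force: [-3.4, -2.5, 5.4]
finger_gap: 12.3
grip_force: 31.0
```

Call:
apply_moves(deltas=[[0,0,0,0,0,0.88,0],[0,0,0,0,0,0.88,0],[0,0,0,0,0,0.88,0],[0,0,0,0,0,0.88,0],[0,0,0,0,0,0.88,0]])

```text
time: 59.52
tool_pos: [449.2, 31.6, 116.7]
tcp_rot: [-179.9, 0.3, 122.1]
ft_force: [-1.9, -2.0, 4.8]
finger_gap: 12.0
grip_force: 30.7
```

Call:
apply_moves(deltas=[[0,0,0,0,0,0.88,0],[0,0,0,0,0,0.88,0],[0,0,0,0,0,0.88,0],[0,0,0,0,0,0.88,0],[0,0,0,0,0,0.88,0],[0,0,0,0,0,0.88,0],[0,0,0,0,0,0.88,0],[0,0,0,0,0,0.88,0]])

```text
time: 60.52
tool_pos: [449.7, 31.8, 116.8]
tcp_rot: [179.9, 0.3, 89.9]
ft_force: [2.6, -1.1, 1.2]
finger_gap: 12.8
grip_force: 30.4
```

Call:
apply_moves(deltas=[[0,0,0,0,0,0.88,0],[0,0,0,0,0,0.88,0],[0,0,0,0,0,0.88,0],[0,0,0,0,0,0.88,0],[0,0,0,0,0,0.88,0],[0,0,0,0,0,0.88,0],[0,0,0,0,0,0.88,0],[0,0,0,0,0,0,0]])

```text
time: 61.52
tool_pos: [450.2, 31.6, 116.8]
tcp_rot: [179.7, 0.2, 61.7]
ft_force: [5.5, -0.7, -2.0]
finger_gap: 12.7
grip_force: 30.1
```

Call:
apply_moves(deltas=[[0,0,0,0,0,0,0.42],[0,0,0,0,0,0,0.42],[0,0,0,0,0,0,0.42],[0,0,-0.6,0,0,0,0.42],[0,0,-0.8,0,0,0,0.42],[0,0,-0.8,0,0,0,0.42],[0,0,-0.8,0,0,0,0.42],[0,0,0,0,0,0,0.42]])

```text
time: 62.52
tool_pos: [450.0, 32.2, 208.0]
tcp_rot: [179.7, 0.2, 61.8]
ft_force: [0.0, 0.5, -0.7]
finger_gap: 35.7
grip_force: 0.0
```

Run:
```python
from h import *
s=st();W=snapshot('wrist');T,S=both('i')
cv2.imwrite('pics/i.png',np.hstack([W[:,100:420],cv2.resize(S[60:300,100:400],(480,384))])[:,:,::-1])
```

```text
t 62.52 [450.   32.2 208. ] [179.68   0.19  61.76] F [ 0.   0.5 -0.7] gap 35.7 grip 0.0 q [ -2. -15. 111.  -0.  84.  26.]
```

View pics/i.png

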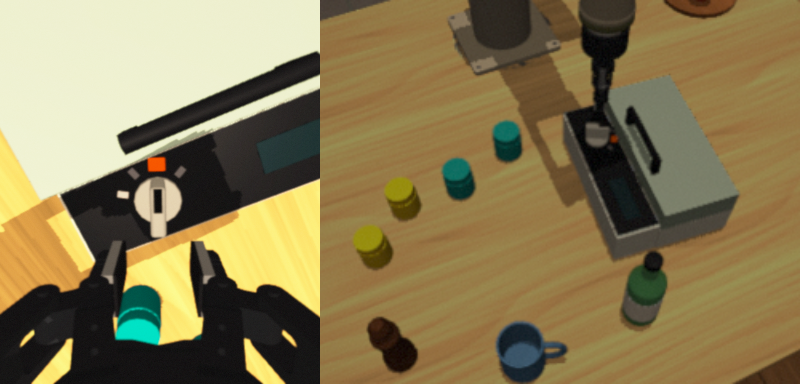

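The dial's pointer end faces the orange mark at (257,165), the lid is shut, the bystanders stand, and the gripper is clear. Handing in.

```bash
python3 -c "
from bench import *
print(hand_in())"
```

```text
the job is handed in; nothing more can be done
None
```

I handed the job in at about 62 s: four jars upright in the tub, lid shut, dial on the orange mark and bystanders untouched by the last camera views; hand-in returned no verdict.

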